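# Unfold the strut and stand the shop sign on its riser

### The arm

A 7-joint arm with a two-finger parallel gripper is mounted at the origin on a cart in front of the work surface, level with it; the furniture and walls round the work are solid. World frame = base frame: x ahead of the robot, y to its left, z up, the work surface at z = 0. Lengths are in m, angles in rad, forces in N, time in s.
With the tool pointing down it reaches from about 0.425 to 0.925 m from the base axis. Payload 6.8 kg.
Tool frame: the origin (TCP) lies midway between the tips of the shut fingers; the grasp point (between the pads) lies 19 mm behind it; z points along the fingers, y is the line along which they close (so a half turn about z gives the same grasp; the last joint's range is limited). The gripper opens to 85 mm and grips with 20 to 120 N. Pads are 22 mm wide; open, the fingers measure 114 mm over their backs; the gripper's body (76 mm by 85 mm) begins 54 mm behind the grasp point. The pads swing forward as they close: fully open they stand 13 mm farther back than shut.
Start: joints at [1.235, 0.477, 0.022, 1.555, -0.011, 1.109, -0.083], TCP at [0.152, -0.658, 0.231] pointing down, gripper open.
Joint ranges: [-2.96, 2.96], [-0.34, 2.1], [-1.41, 1.46], [0.24, 2.44], [-1.37, 4.51], [0.17, 1.92], [-2.96, 2.96]. Speed limits (rad/s): [2.39, 2.39, 3.14, 3.14, 3.14, 3.14, 3.14].

### API

Orientations are given as a rotation vector (axis times angle).
In Python, from bench import r gives the robot as it stands. The module is installed in compiled form; this text tells all that it offers.
- The arm moves only by the tool apply_moves, never from a script. Its argument "rows" is a list of rows, each a list of 6 numbers: the shift along the tool's x, y, z scaled (see below), then the turn, a rotation vector about the tool's x, y, z scaled (see below). A call has 1 to 5 rows; each row is the pose to reach, as a shift and turn from the pose commanded when the call began, along the tool's axes at that moment; what a row does not reach only later rows make up. The controller multiplies each number of a shift by 0.25 m and each number of a turn by 90 degrees. A row lasts 1/8 s, in which the tool goes at most 62.5 mm and 10.7 degrees, less where a joint would pass 70% of its speed; a pose out of reach is approached as far as the arm can. A call with a number of a shift or a turn outside -1 to 1 is refused whole. A call with a gripper value outside its range is refused whole. "claw" is the opening, from 0 (shut) to 1 (fully open), set as the call begins (left out, the last holds). The fingers move at their own pace and stop on an object; "newtons" is the grip in N (left out, the last holds). Time passes only in rows, so rows that repeat a pose let the fingers close. It gives the time, the measured TCP pose, the force, the opening and the grip force at its end, in the units of the state.
- r.get_obs(): the state, without advancing time (a new reading comes with each control period).
- r.grab_frame(name): name is "scene" or "top" or "wrist"; returns a dict with "pixels" (400x640x3 uint8, red, green, blue), "intrinsics" (3x3 intrinsics, pixels), "eye" and "attitude" of the camera in the world. Camera axes: x right, y up, looking along -z (the intrinsics and any distortion apply to the point x, -y, -z); pixel columns grow to the right and rows downward; lengths in m; the calibration is good to about 2 mm. A picture is of the moment at which its call begins. There is no depth.
- r.hand_in(): hands the job in; it is judged then, once.
Trained networks look in a picture, given as the dict that the camera call returned (one of the last four; its "shot" number tells which), for a name from the list of things; names that differ only in an ending like _2 or _b are one class to them, and where a whole thing is asked for, a point or a joint stands for the part that bears it (a point fixed in the world has none). Each returns a list of dicts, best first, with "conf" (0 to 1); they miss things now and then, are a little off and sometimes report something else, mostly with a low value. They report only what shows in the picture. A call takes as long as a camera call.
- r.search_frame(picture, thing): "rect" ([left, top, width, height] in pixels, round what is visible of it).
- r.outline_of(picture, thing): "pixels" (400x640 bool, what is visible of it) and "rect" ([left, top, width, height] in pixels, round what is visible of it).
- r.landmark_of(picture, thing): "point" ([column, row] in pixels: a listed point, or the origin of a listed thing).
The state is a dict: "clock": time; "joints": joint angles; "qvel": joint speeds; "tau": joint torques, N m; "tcp_pos": TCP position; "orientation": TCP orientation; "contact_force": force on the tool from outside, world axes, zero at the start; "moment": the same for the moment, N m; "grip_width": finger opening in m; "gripper_force": force on a finger pad.
Only numpy, scipy, OpenCV 4.12 (cv2) and the standard library are available. Lean on these libraries where they do the work, as an engineer would, in place of code of your own. Each camera call takes 0.05 s, during which the arm holds its last target. There are 200 camera calls.

### The job

The blank counter sign lies on its slanted rest with its back strut folded. Swing the strut out fully to its stop, then stand the sign gently on the wooden riser, its face toward the robot: leaning back on the open strut, in the middle of the riser, its bottom edge square against the back of the riser's front bead. Leave the cheeses, the jar and the price card where they are.

Things in the scene. Friction and masses are not known exactly. Their poses are not given: they have to be found in the camera images.
- sign: blank sign, wood frame, dark panel, 130 wide (y) x 150 tall (z) x 12 thick (x), 0.3 to 0.5 kg. Origin: middle of bottom edge, half thickness; z up the sign, +x out of its back (strut side), -x out of its face. Starts leaning 25 deg toward the robot, face on the rest's panel (lower 88 mm only); its top 60 mm is free to be pinched across the thickness. Standing on the open strut it leans back about 20 deg
- strut (a joint): strut hinge: 0 folded flat on the sign's back, 0.70 rad fully out at its stop; starts 0 to 0.12. Axis along sign y, at sign-frame x = 11, z = 110 mm. The strut is a bar 34 wide x 5 thick hanging from it toward the bottom edge; its lower end swings out to the sign's +x. Light friction (0.035 N m) holds it where it is left; standing, the weight bears on the stop
- strut_tab (a point): grip point of the strut's pull tab, a wood block 14 (sign y) x 14 (along the strut) that sticks out 36 mm from the strut's mid-plane. This point is 28 mm out, 75 mm from the hinge along the strut. Axes turn with the strut: x out along the tab, -z along the strut to its foot; with the strut folded they are the sign's
- strut_foot (a point): centre of the strut's rubber foot bar, 8 mm diameter, 60 long along the sign's y, 104 mm from the hinge; moves with the strut
- toe_left (a point): left (+y) end of the bottom front edge of the sign (sign frame -6, 65, 0 mm)
- toe_right (a point): right (-y) end of the bottom front edge of the sign (sign frame -6, -65, 0 mm)
- sign_rest: fixed slanted light-wood rest: base 115 (x) x 130 (y) x 8 high; panel 110 wide, 80 long, 25 deg from vertical, leaning to -x, its top about 85 mm high; two stubs 10 mm high keep the sign's bottom from sliding to +x. Origin: underside, below the line where the sign's bottom edge stands; z up, -x toward the robot
- riser: fixed light-wood riser board 120 (x) x 170 (y) x 16 high, with a bead 10 thick and 12 high along its front (-x) edge, over its whole width. Origin: centre of its underside; z up, -x its front.
- bead_face (a point): foot of the bead's back face, at the middle of the riser's width, on the riser's top (16 mm above its underside, 47 mm before its centre); axes as the riser's. The sign's bottom front edge belongs against this face.
- drum: bystander: drum-shaped cheese, 64 across, 72 high; origin centre of underside
- brick: bystander: grey truncated-pyramid cheese, 57x63x51; origin centre of underside
- jar: bystander: honey jar with lid, 71 across, 110 high; origin centre of underside
- pyramid: bystander: pale pyramid cheese, 77x79x80; origin centre of underside
- price_card: bystander: small price card on a round foot, 42x75x106; origin centre of underside
- half_wheel_0: bystander: half wheel of cheese 75x146x36 lying on a whole wheel near the middle of the counter, its top 71 mm above the counter; origin centre of underside

How it is judged:
On the way:
1. the strut is swung fully out (value of joint strut above 0.64 rad), for 0.2 s.
At the end, for the whole second after the job is handed in: The sign stands still on the riser, leaning back 0.25 to 0.45 rad, its strut open at least 0.64 rad with the foot on the riser; both ends of its bottom front edge within 5 mm of the bead's back face and at most 8 mm above the riser's top; centred within 20 mm (value of joint strut above 0.64 rad and x of toe_left in the frame of bead_face between -0.003 and 0.005 m and z of toe_left in the frame of bead_face between -0.003 and 0.008 m and x of toe_right in the frame of bead_face between -0.003 and 0.005 m and z of toe_right in the frame of bead_face between -0.003 and 0.008 m and y of sign in the frame of riser between -0.02 and 0.02 m and z of strut_foot in the frame of riser below 0.0225 m and angle between sign's own z axis and vertical between 0.25 and 0.45 rad and linear speed of sign below 0.02 m/s and angular speed of sign below 0.1 rad/s); the robot touches nothing.
It fails at once if the sign is pressed, knocked or dropped on the riser (contact over 25 N) (contact force between sign and riser above 25 N).
It fails at once if a bystander (cheese, jar or price card) is moved by more than 25 mm (distance of any of drum, brick, jar, pyramid, price_card, half_wheel_0 from where it was at the start of the episode above 0.025 m).
It also fails if it takes over 64 s, if anything falls off the work surface, if the arm or the gripper's body presses on something with over 40 N, if the wrist force passes 120 N, or if a joint passes its speed limit or range.

## Working session

There is one attempt and no reset: what is moved stays moved. The work goes in short steps, Python scripts to look and compute and a tool call to move; the robot and the scene stay as the last step left them, time stands still between calls to the robot, and variables do not carry over. Pictures are saved under pics/ and viewed, at most 10 in all, crops included, and the job is handed in when it is done.

Besides the shell and the picture viewer there is one more tool, called after ">>>" as name(argument=value, ...) on one line, values as JSON. apply_moves: Moves the arm, as the interface text tells. Its arguments: {"type":"object","properties":{"rows":{"type":"array","items":{"type":"array","items":{"type":"number"}}},"claw":{"type":"number"},"newtons":{"type":"number"}},"required":["rows"]}

```bash
mkdir -p pics
cat > h.py <<'E'
import numpy as np, cv2
from scipy.spatial.transform import Rotation as R
from bench import r
def att(f):
    a=np.array(f["attitude"],float)
    return a if a.shape==(3,3) else (R.from_rotvec(a).as_matrix() if a.size==3 else R.from_quat(a).as_matrix())
def ray(f,p):
    K=np.array(f["intrinsics"]); d=np.array([(p[0]-K[0,2])/K[0,0],-(p[1]-K[1,2])/K[1,1],-1.])
    d=att(f)@d; return np.array(f["eye"]),d/np.linalg.norm(d)
def tri(fs,ps):
    A=np.zeros((3,3));b=np.zeros(3)
    for f,p in zip(fs,ps):
        e,d=ray(f,p);M=np.eye(3)-np.outer(d,d);A+=M;b+=M@e
    x=np.linalg.solve(A,b); return x,[np.linalg.norm(np.cross(x-ray(f,p)[0],ray(f,p)[1])) for f,p in zip(fs,ps)]
def proj(f,X):
    K=np.array(f["intrinsics"]);c=att(f).T@(np.array(X)-np.array(f["eye"]));return np.array([K[0,2]+K[0,0]*c[0]/-c[2],K[1,2]-K[1,1]*c[1]/-c[2]])
def save(f,n,box=None,s=1):
    im=f["pixels"][:,:,::-1]
    if box: im=im[box[1]:box[3],box[0]:box[2]]
    cv2.imwrite("pics/"+n,cv2.resize(im,None,fx=s,fy=s,interpolation=cv2.INTER_CUBIC))
def rows(tgt,Rt=None,o=None):
    "shift/turn numbers to world target pose"
    o=o or r.get_obs(); R0=R.from_rotvec(o["orientation"]); s=R0.inv().apply(np.array(tgt)-o["tcp_pos"])/.25
    t=(R0.inv()*Rt).as_rotvec()/(np.pi/2) if Rt is not None else np.zeros(3)
    return np.round(np.r_[s,t],4)
E
cat > a.py <<'E'
from h import *
np.set_printoptions(precision=4,suppress=True)
fs={n:r.grab_frame(n) for n in("scene","top")}
for n,f in fs.items(): print(n,f["eye"],np.shape(f["attitude"]),f["attitude"],f["intrinsics"],[k for k in f])
for t in "sign strut_tab strut_foot toe_left toe_right sign_rest riser bead_face drum brick jar pyramid price_card half_wheel_0".split():
    L={n:r.landmark_of(f,t) for n,f in fs.items()}
    for n in L: print(t,n,[(np.round(q["point"],1),round(q["conf"],2)) for q in L[n][:2]])
    if all(L.values()): print("   ",*tri([fs[n] for n in L],[L[n][0]["point"] for n in L]))
im=np.hstack([cv2.resize(f["pixels"],(800,500)) for f in fs.values()])
for n,f in fs.items(): save(f,n+"0.png",None,1.25)
print(r.get_obs())
E
python3 a.py
```

```text
scene [0.1817 0.7449 1.1348] (3,) [ 0.2316 -0.9138 -2.5239] [[470.7785   0.     318.9737]
 [  0.     470.7785 204.5358]
 [  0.       0.       1.    ]] ['pixels', 'intrinsics', 'eye', 'attitude', 'shot']
top [ 0.463  -0.0061  1.4376] (3,) [ 0.0817 -0.0712 -1.5438] [[419.0618   0.     311.435 ]
 [  0.     419.0618 204.6874]
 [  0.       0.       1.    ]] ['pixels', 'intrinsics', 'eye', 'attitude', 'shot']
sign scene [(array([373.2, 166.4]), 0.63)]
sign top [(array([409.2, 229.8]), 0.75), (array([334.4, 227.2]), 0.23)]
    [ 0.533  -0.3286 -0.0001] [np.float64(0.007500121048872296), np.float64(0.0075001210488721375)]
strut_tab scene [(array([368.3, 151.8]), 0.7)]
strut_tab top []
strut_foot scene [(array([371.5, 161.2]), 0.53)]
strut_foot top [(array([407.3, 229.1]), 0.62)]
    [ 0.5346 -0.3134  0.0372] [np.float64(0.008652504689322948), np.float64(0.008652504689322937)]
toe_left scene [(array([373.6, 181.3]), 0.93)]
toe_left top [(array([391.4, 232.4]), 0.97)]
    [ 0.5154 -0.2727 -0.0107] [np.float64(0.0005518359648010374), np.float64(0.000551835964800985)]
toe_right scene [(array([38
[... 1813 characters left out ...]
lf_wheel_0 top [(array([331.6, 229.8]), 0.79), (array([274.3, 175.4]), 0.53)]
    [ 0.5192 -0.0637  0.0373] [np.float64(0.0016372169793426778), np.float64(0.00163721697934258)]
{'clock': 1.5, 'joints': array([ 1.2349,  0.477 ,  0.0224,  1.5554, -0.0115,  1.1093, -0.0831]), 'qvel': array([-0.0001,  0.0003,  0.0012,  0.0008,  0.0031, -0.0002,  0.0007]), 'tau': array([  0.0003, -59.6311,   1.6066, -28.1536,   0.0125,   0.0017,
         0.    ]), 'tcp_pos': array([ 0.1524, -0.6576,  0.2313]), 'orientation': array([-3.1212, -0.357 , -0.    ]), 'contact_force': array([ 0.6131, -0.3591, -0.865 ]), 'moment': array([ 0.0509,  0.0101, -0.0477]), 'gripper_force': 0.0, 'grip_width': 0.08576349005871899}
```

View pics/scene0.png

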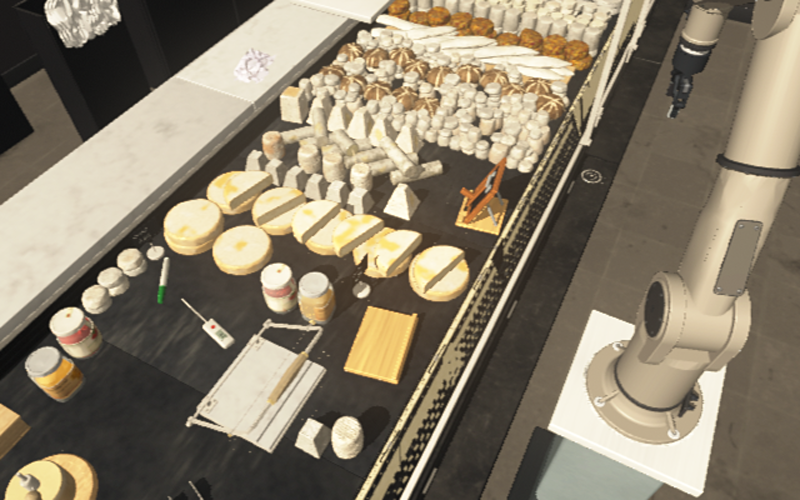

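View pics/top0.png

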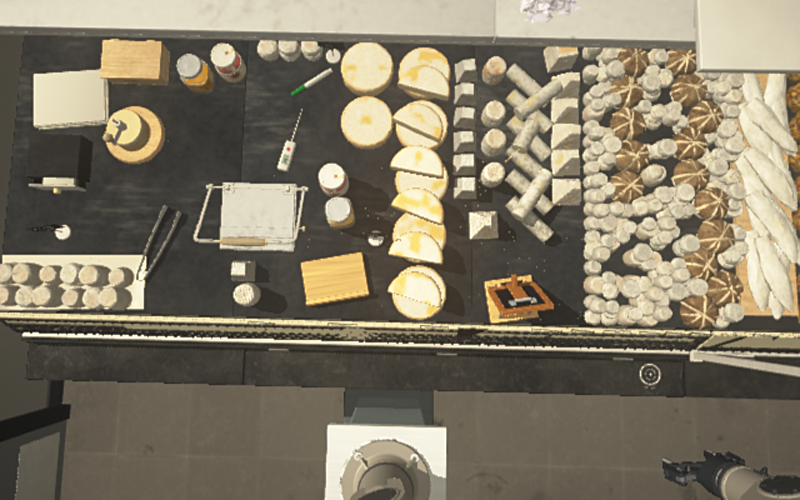

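The scene view shows the rest and sign near (386,160) full-res and the riser near (305,277). The top view shows the sign at (415,238) and the riser at (268,222), both yawed a few degrees. Next I'll work out the move to above the sign.

```bash
cat >> h.py <<'E'
def down(yaw,tilt=0): # tool x along yaw; tilt>0: tool z tips toward +x(yawed)
    return R.from_euler('z',yaw)*R.from_euler('y',-tilt)*R.from_matrix([[1,0,0],[0,-1,0],[0,0,-1]])
E
python3 -c "
from h import *
print(rows([.33,-.52,.36],down(.12)));print(rows([.48,-.33,.36],down(.12)))"
```

```text
[ 0.8161 -0.3758 -0.5148 -0.     -0.      0.0686]
[ 1.5722 -0.9807 -0.5148 -0.     -0.      0.0686]
```

>>> apply_moves(rows=[[0.2, -0.09, -0.13, 0, 0, 0.02], [0.4, -0.18, -0.26, 0, 0, 0.04], [0.6, -0.28, -0.39, 0, 0, 0.06], [0.8, -0.37, -0.51, 0, 0, 0.07], [0.82, -0.38, -0.51, 0, 0, 0.07]])

```text
clock: 2.12
tcp_pos: [0.336, -0.5162, 0.3619]
orientation: [3.132, 0.197, 0.008]
contact_force: [-0.5, -0.3, -0.0]
grip_width: 0.0853
gripper_force: 0.0
```

>>> apply_moves(rows=[[0.19, -0.15, 0, 0, 0, 0], [0.37, -0.3, 0, 0, 0, 0], [0.55, -0.45, 0, 0, 0, 0], [0.72, -0.58, 0, 0, 0, 0], [0.72, -0.58, 0, 0, 0, 0]])

```text
clock: 2.75
tcp_pos: [0.4954, -0.3494, 0.358]
orientation: [-3.133, -0.197, -0.001]
contact_force: [-0.3, -0.7, 0.4]
grip_width: 0.085
gripper_force: 0.0
```

```bash
cat > b.py <<'E'
from h import *
import sys
np.set_printoptions(precision=4,suppress=True)
f=r.grab_frame("wrist"); o=r.get_obs()
print(o["clock"],o["tcp_pos"],o["orientation"],o["joints"],f["eye"],f["attitude"],o["contact_force"])
for t in sys.argv[2:]:
    print(t,[(np.round(q["point"],1),round(q["conf"],2)) for q in r.landmark_of(f,t)[:2]])
save(f,sys.argv[1]+".png"); np.save(sys.argv[1]+".npy",{k:np.array(v) for k,v in f.items()},allow_pickle=True)
E
python3 b.py w1 sign strut_tab strut_foot toe_left toe_right sign_rest
```

```text
2.8 [ 0.4932 -0.3524  0.358 ] [-3.1351 -0.1903  0.0013] [ 0.6309  0.2814 -0.1451  1.5519  0.0414  1.3124 -0.9687] [ 0.5684 -0.3403  0.5   ] [-0.2357  0.2096 -1.4339] [-0.6818 -1.8317 -0.2317]
sign [(array([308.2, 132.5]), 0.64)]
strut_tab [(array([310.2, 115.6]), 0.57)]
strut_foot [(array([309.8, 124.7]), 0.75)]
toe_left [(array([267.6, 132.1]), 0.78), (array([308.9, 123.5]), 0.34)]
toe_right [(array([353.3, 129.3]), 0.85)]
sign_rest [(array([306.5, 132.5]), 0.87)]
```

View pics/w1.png

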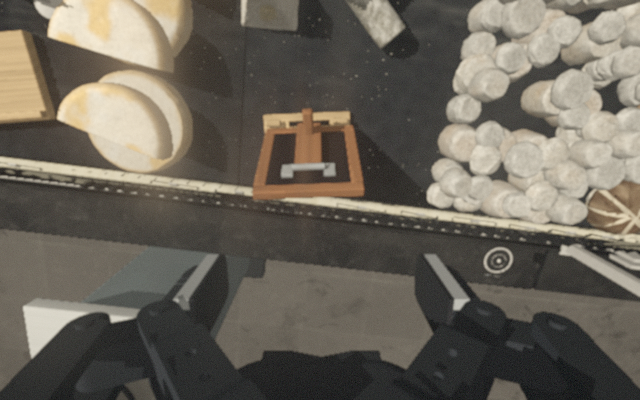

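The wrist view shows the sign from behind. Its top edge runs (254,195)–(364,195), the hinge bar is at (308,170), and the strut and tab run up to (308,110). I'll fit the sign pose to it.

```bash
cat > fit.py <<'E'
from h import *
from scipy.optimize import least_squares
np.set_printoptions(precision=4,suppress=True)
def load(n): return np.load(n+".npy",allow_pickle=True).item()
TH=np.radians(25)
def strutpt(s,along,out): return [.011+along*np.sin(s)+out*np.cos(s),0,.110-along*np.cos(s)+out*np.sin(s)]
def signpose(p): # x,y,yaw
    Rt=R.from_euler('z',p[2])*R.from_euler('y',-TH); return Rt,np.array([p[0],p[1],.0105])
def pts(s): return dict(sign=[0,0,0],toe_left=[-.006,.065,0],toe_right=[-.006,-.065,0],strut_tab=strutpt(s,.075,.028),strut_foot=strutpt(s,.104,0),
  tl=[0,.065,.15],tr=[0,-.065,.15])
if __name__=="__main__":
    fs=dict(w=load("w1"),s=r.grab_frame("scene"),t=r.grab_frame("top"))
    ob=[]
    for n in("s","t"):
        for k in("sign","toe_left","toe_right","strut_tab","strut_foot"):
            q=r.landmark_of(fs[n],k)
            if q: ob.append((n,k,q[0]["point"]))
    for k,p in dict(sign=(308.2,132.5),strut_tab=(310.2,115.6),strut_foot=(309.8,124.7),toe_left=(267.6,132.1),toe_right=(353.3,129.3),tl=(254,194),tr=(364,194)).items(): ob.append(("w",k,p))
    def res(p):
        Rt,t=signpose(p);P=pts(p[3]);return np.concatenate([proj(fs[n],Rt.apply(P[k])+t)-q for n,k,q in ob])
    s=least_squares(res,[.53,-.33,.1,.05],bounds=([.3,-.6,-.5,0],[.8,0,.5,.15]),loss="soft_l1"); print(s.x)
    for (n,k,q),e in zip(ob,res(s.x).reshape(-1,2)): print(n,k,e.round(1))
E
python3 fit.py
```

```text
[ 0.5318 -0.3281  0.1357  0.0184]
s sign [ 1.8 -0.9]
s toe_left [-0.9  0.4]
s toe_right [-0.9 -1.3]
s strut_tab [2.4 0.5]
s strut_foot [2.  1.8]
t sign [ 0.2 -0.1]
t toe_left [ 1.3 -1.7]
t toe_right [ 1.6 -3.9]
t strut_tab [0.3 1.1]
t strut_foot [ 0.  -1.2]
w sign [ 2.2 -3.1]
w strut_tab [-1.4 -0. ]
w strut_foot [ 0.2 -1.1]
w toe_left [0.1 1.3]
w toe_right [0.  3.2]
w tl [-2.8  0.6]
w tr [-0.1 -0.4]
```

```bash
cat > plan1.py <<'E'
from fit import *
p=[.5318,-.3281,.1357]; Rt,t=signpose(p)
o=r.get_obs()
def pose(s,tilt,back=0,lift=.030):
    Q=down(p[2],tilt); g=Rt.apply(strutpt(s,.075,lift))+t
    return g+Q.apply([0,0,.018-back]),Q
a=pose(.02,-.5,.12); b=pose(.02,-.5)
print("pre",a[0],rows(*a)); 
def rel(u,v): return rows(*v,o=dict(orientation=u[1].as_rotvec(),tcp_pos=u[0]))
print("in",rel(a,b),b[0])
for s in(.15,.3,.45,.6,.75): print(s,rel(b,pose(s,-.5+.5*(s-.02)/.7)))
print(pose(.7,0)[0])
E
python3 plan1.py
```

```text
pre [ 0.6035 -0.3183  0.1503] [ 0.4577 -0.0874  0.8342 -0.0028 -0.3183 -0.011 ]
in [ 0.    0.    0.48 -0.   -0.    0.  ] [ 0.5465 -0.3261  0.0449]
0.15 [ 0.0137  0.     -0.0417 -0.      0.0591  0.    ]
0.3 [ 0.0228  0.     -0.0912 -0.      0.1273  0.    ]
0.45 [ 0.0244  0.     -0.1412 -0.      0.1955  0.    ]
0.6 [ 0.0186 -0.     -0.1906 -0.      0.2637  0.    ]
0.75 [ 0.0057 -0.     -0.2383 -0.      0.332  -0.    ]
[ 0.5755 -0.3221  0.0925]
```

>>> apply_moves(rows=[[0.15, -0.03, 0.2, 0, -0.1, 0], [0.3, -0.06, 0.4, 0, -0.2, -0.01], [0.46, -0.09, 0.6, 0, -0.3, -0.01], [0.46, -0.09, 0.8, 0, -0.318, -0.01], [0.46, -0.09, 0.834, -0.003, -0.318, -0.011]])

```text
clock: 4.32
tcp_pos: [0.6023, -0.3159, 0.1446]
orientation: [3.004, 0.209, -0.78]
contact_force: [-0.4, 0.1, 1.0]
grip_width: 0.0854
gripper_force: 0.0
```

```bash
python3 b.py w2 strut_tab strut_foot toe_left toe_right sign; python3 plan1.py
```

```text
4.375 [ 0.6026 -0.3174  0.1475] [ 3.0042  0.2052 -0.7736] [ 0.3554  0.822  -0.1086  1.2368  0.2668  1.562  -1.2394] [ 0.7348 -0.2978  0.2332] [-0.6511  0.5714 -1.3496] [0.1477 0.3773 0.4144]
strut_tab [(array([324.1, 201.5]), 0.96)]
strut_foot [(array([320.4, 185. ]), 0.76)]
toe_left [(array([255.9, 186.3]), 0.81)]
toe_right [(array([389.6, 183.9]), 0.68)]
sign [(array([320.8, 186.8]), 0.6), (array([320.3, 206.8]), 0.29)]
pre [ 0.6035 -0.3183  0.1503] [ 0.0044 -0.0049  0.0166  0.0013 -0.0038 -0.0023]
in [ 0.    0.    0.48 -0.   -0.    0.  ] [ 0.5465 -0.3261  0.0449]
0.15 [ 0.0137  0.     -0.0417 -0.      0.0591  0.    ]
0.3 [ 0.0228  0.     -0.0912 -0.      0.1273  0.    ]
0.45 [ 0.0244  0.     -0.1412 -0.      0.1955  0.    ]
0.6 [ 0.0186 -0.     -0.1906 -0.      0.2637  0.    ]
0.75 [ 0.0057 -0.     -0.2383 -0.      0.332  -0.    ]
[ 0.5755 -0.3221  0.0925]
```

View pics/w2.png

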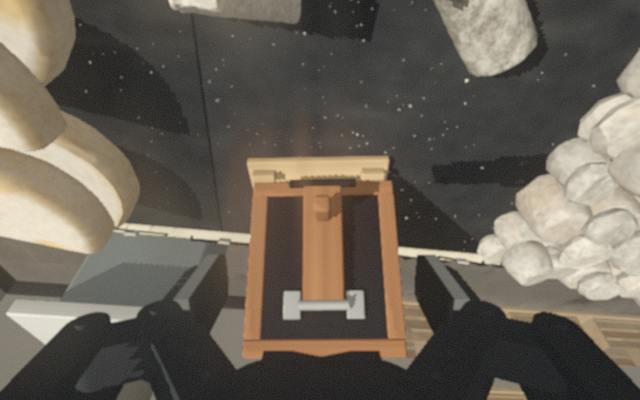

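The wrist view shows the tab at (323,203), foot bar at (320,183), hinge bar at (323,303) and frame sides at x 247–263 and 390–403. I'll refit with these.

```bash
cat > c.py <<'E'
from fit import *
w=load("w2"); p0=[.5318,-.3281,.1357,.0184]
P=lambda s:dict(strut_tab=strutpt(s,.075,.028),strut_foot=strutpt(s,.104,0),toe_left=[-.006,.065,0],toe_right=[-.006,-.065,0],tl=[.006,.065,.15],tr=[.006,-.065,.15],hinge=[.013,0,.11])
ob=dict(strut_tab=(323.5,202),strut_foot=(320.4,184),toe_left=(255.9,186.3),toe_right=(389.6,183.9),tl=(245,341),tr=(405,341),hinge=(323,304))
def res(p):
    Rt,t=signpose(p);return np.concatenate([proj(w,Rt.apply(P(p[3])[k])+t)-q for k,q in ob.items()])
print(res(p0).reshape(-1,2).round(1))
s=least_squares(res,p0,loss="soft_l1",bounds=([.3,-.6,-.5,0],[.8,0,.5,.15]));print(s.x,res(s.x).reshape(-1,2).round(1))
E
python3 c.py
```

```text
[[ 1.   3.2]
 [ 3.7 -0.1]
 [ 0.9 -1.1]
 [ 1.5  1.8]
 [-4.7 17.7]
 [ 2.6 18.3]
 [ 1.1  0.6]]
[ 0.5328 -0.3264  0.16    0.    ] [[-1.7  2.1]
 [ 1.8 -0.4]
 [-0.5 -0.8]
 [ 0.4 -0.3]
 [-4.8 17.8]
 [ 3.1 17.1]
 [ 0.2 -0.1]]
```

```bash
sed -i 's/^p=.*;/p=[.5325,-.3275,.145]; /; s/pose(.02,/pose(.01,/g' plan1.py; python3 plan1.py; python3 -c "
import runpy;g=runpy.run_path('plan1.py');print('DIRECT',g['rows'](*g['b']))" | grep DIRECT
```

```text
pre [ 0.6036 -0.3171  0.1497] [ 0.0064 -0.0096  0.0183 -0.0015 -0.0038 -0.0075]
in [ 0.   -0.    0.48  0.    0.   -0.  ] [ 0.5466 -0.3254  0.0443]
0.15 [ 0.0145  0.     -0.0448  0.      0.0591 -0.    ]
0.3 [ 0.0235 -0.     -0.0944  0.      0.1273 -0.    ]
0.45 [ 0.0251  0.     -0.1444  0.      0.1955  0.    ]
0.6 [ 0.0194 -0.     -0.1937  0.      0.2637 -0.    ]
0.75 [ 0.0065 -0.     -0.2414  0.      0.332   0.    ]
[ 0.5762 -0.3211  0.0925]
DIRECT [ 0.0035 -0.0084  0.4983 -0.0015 -0.0038 -0.0075]
```

>>> apply_moves(rows=[[0, -0.005, 0.15, 0, 0, -0.006], [0, -0.005, 0.3, 0, 0, -0.006], [0, -0.005, 0.42, 0, 0, -0.006], [0, -0.005, 0.48, 0, 0, -0.006], [0, -0.005, 0.48, 0, 0, -0.006]])

```text
clock: 5.25
tcp_pos: [0.5467, -0.3249, 0.0459]
orientation: [3.006, 0.217, -0.766]
contact_force: [0.7, -0.8, -0.2]
grip_width: 0.0858
gripper_force: 0.0
```

>>> apply_moves(rows=[[0, 0, 0, 0, 0, 0], [0, 0, 0, 0, 0, 0], [0, 0, 0, 0, 0, 0], [0, 0, 0, 0, 0, 0], [0, 0, 0, 0, 0, 0]], claw=0, newtons=20)

```text
clock: 5.88
tcp_pos: [0.5473, -0.3242, 0.0449]
orientation: [3.006, 0.219, -0.766]
contact_force: [1.4, 1.2, -0.3]
grip_width: 0.0136
gripper_force: 23.3
```

>>> apply_moves(rows=[[0.0075, 0, -0.022, 0, 0.03, 0], [0.0145, 0, -0.045, 0, 0.06, 0], [0.02, 0, -0.07, 0, 0.093, 0], [0.0235, 0, -0.0945, 0, 0.127, 0], [0.0235, 0, -0.0945, 0, 0.127, 0]])

```text
clock: 6.5
tcp_pos: [0.5625, -0.3227, 0.0633]
orientation: [3.081, 0.221, -0.466]
contact_force: [0.3, -0.8, -3.3]
grip_width: 0.0136
gripper_force: 22.6
```

```bash
python3 -c "
import runpy;g=runpy.run_path('plan1.py');
b=g['pose'](.3,-.5+.5*.28/.7)
for s in(.4,.5,.6,.7,.75): print('D',s,g['rel'](b,g['pose'](s,-.5+.5*(s-.02)/.7)))" | grep D; python3 b.py w3 strut_tab strut_foot
```

```text
D 0.4 [ 0.0085  0.     -0.0323 -0.      0.0455  0.    ]
D 0.5 [ 0.0137 -0.     -0.0652 -0.      0.0909  0.    ]
D 0.6 [ 0.0157 -0.     -0.0982 -0.      0.1364 -0.    ]
D 0.7 [ 0.0144 -0.     -0.1312 -0.      0.1819  0.    ]
D 0.75 [ 0.0125 -0.     -0.1475 -0.      0.2046 -0.    ]
6.55 [ 0.5626 -0.3222  0.0628] [ 3.0812  0.222  -0.4677] [ 0.4549  0.7522 -0.1556  1.529   0.2595  1.1546 -1.2403] [ 0.6739 -0.3069  0.1774] [-0.4829  0.4223 -1.3825] [ 0.5348  0.6672 -3.0649]
strut_tab [(array([321., 281.]), 0.67)]
strut_foot [(array([321.6, 230.9]), 0.65)]
```

Run:
```python
from fit import *
w=load("w3");Rt,t=signpose([.5325,-.3275,.145])
for s in(0.1,.2,.3,.4): print(s,proj(w,Rt.apply(strutpt(s,.104,0))+t),proj(w,Rt.apply(strutpt(s,.075,.028))+t))
print(proj(w,Rt.apply([-.006,.065,0])+t),[q["point"] for q in r.landmark_of(r.grab_frame("wrist"),"toe_left")])
```

```text
0.1 [322.0439 233.0284] [322.0374 269.2311]
0.2 [322.0401 227.9231] [322.0344 272.2764]
0.3 [322.0361 224.068 ] [322.0313 277.4402]
0.4 [322.0319 221.7073] [322.0282 285.0357]
[229.5273 241.3028] [[230.7, 244.0]]
```

View pics/w3.png

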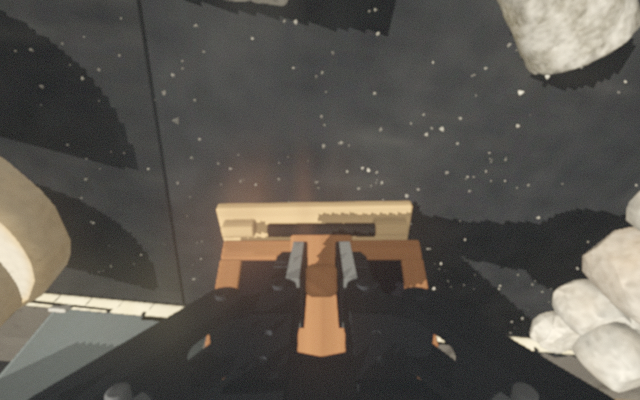

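The wrist view shows the fingers on the tab at (321,280), the strut partly out, and the sign's bottom still at the stubs (row 243). I'll keep pulling.

>>> apply_moves(rows=[[0.005, 0, -0.016, 0, 0.023, 0], [0.0085, 0, -0.032, 0, 0.0455, 0], [0.0137, 0, -0.065, 0, 0.091, 0], [0.0157, 0, -0.098, 0, 0.136, 0], [0.0157, 0, -0.098, 0, 0.136, 0]])

```text
clock: 7.38
tcp_pos: [0.5731, -0.322, 0.0866]
orientation: [3.127, 0.222, -0.134]
contact_force: [0.5, -1.0, -3.6]
grip_width: 0.0132
gripper_force: 22.6
```

>>> apply_moves(rows=[[-0.0005, 0, -0.016, 0, 0.023, 0], [-0.0015, 0, -0.031, 0, 0.045, 0], [-0.003, 0, -0.044, 0, 0.06, 0], [-0.003, 0, -0.044, 0, 0.06, 0]])

```text
clock: 7.88
tcp_pos: [0.5738, -0.321, 0.0965]
orientation: [-3.129, -0.224, -0.012]
contact_force: [-0.1, -0.5, -3.5]
grip_width: 0.0137
gripper_force: 22.5
```

```bash
python3 b.py w4 strut_tab strut_foot toe_left toe_right
python3 - <<'E'
from fit import *
w=load("w4");Rt,t=signpose([.5325,-.3275,.145])
o=r.get_obs();g=o["tcp_pos"]+R.from_rotvec(o["orientation"]).apply([0,0,-.018])
q=Rt.inv().apply(g-t)-[.011,0,.11]; print("hinge rel",q,np.hypot(q[0],q[2]),"s est",np.arctan2(q[0],-q[2])-np.arctan2(.030,.075))
print(proj(w,Rt.apply([-.006,.065,0])+t),proj(w,Rt.apply([-.006,-.065,0])+t))
E
```

```text
7.925 [ 0.5741 -0.3208  0.0963] [-3.1289 -0.2248 -0.012 ] [ 0.5933  0.6012 -0.2447  1.6969  0.1718  0.8601 -1.1493] [ 0.6455 -0.311   0.239 ] [-0.2297  0.2032 -1.417 ] [-0.2141 -0.498  -3.6541]
strut_tab [(array([321.2, 279.7]), 0.87)]
strut_foot [(array([324.4, 228.5]), 0.97)]
toe_left [(array([234.9, 251.5]), 0.76)]
toe_right [(array([409. , 251.5]), 0.59)]
hinge rel [ 0.0712  0.001  -0.0342] 0.07893175958200573 s est 0.742565525282725
[241.0856 263.2367] [403.1388 263.2066]
```

View pics/w4.png

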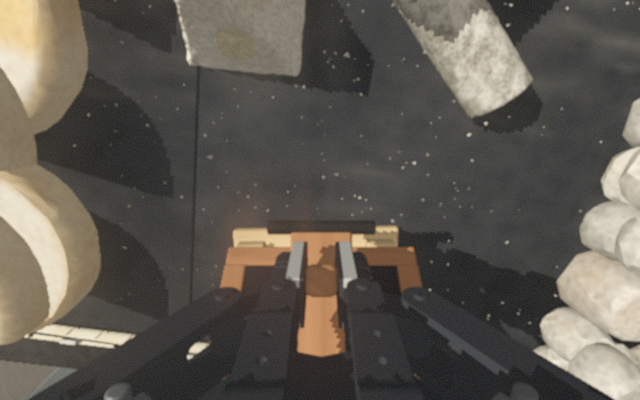

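Run:
```python
from h import *
f=r.grab_frame("scene");save(f,"s4.png",(300,80,460,200),4)
```

```text
(no output)
```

View pics/s4.png

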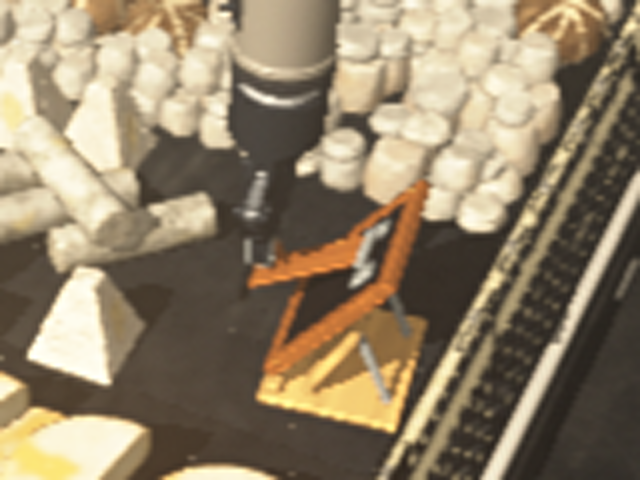

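```bash
cat > d.py <<'E'
from fit import *
w=load("w4");sc=r.grab_frame("scene");o=r.get_obs()
g=o["tcp_pos"]+R.from_rotvec(o["orientation"]).apply([0,0,-.018])
def sp(p): return R.from_euler('z',.145)*R.from_euler('y',-p[3]),np.array(p[:3])
def res(p):
    Rt,t=sp(p);s=p[4];W=lambda q:Rt.apply(q)+t
    f=np.array(strutpt(s,.104,0));a=[]
    for c,q,px in[(w,f+[0,.03,0],(273,227)),(w,f-[0,.03,0],(374,227)),(w,[.006,.065,0],(228,250)),(w,[.006,-.065,0],(416,250)),
      (sc,[0,.065,0],(367.5,171)),(sc,[0,.065,.15],(397.5,155)),(sc,[0,-.065,.15],(406.5,126)),(sc,f,(362.5,149))]: a.append(proj(c,W(q))-px)
    a.append((W(strutpt(s,.075,.03))-g)*500)
    return np.concatenate(a)
s=least_squares(res,[.5325,-.3275,.02,.43,.5],loss="soft_l1");print(s.x,res(s.x).reshape(-1,int(2) if 0 else 1).ravel().round(1))
E
python3 d.py
```

```text
[ 0.546  -0.3254  0.0306  0.5776  0.4089] [-4.5  0.6  1.1  0.6  1.4 -0.5 -1.6 -0.6 -0.5  1.8 -1.  -5.  -0.6 -2.9
  0.1 -1.1 -0.2 -0.5 -0.8]
```

The fit says the strut is only at about 0.41 rad. The tight grip locked its angle, so the sign rode up about 20 mm instead. Turning the tool about the tab should open the strut and lower the sign again.

>>> apply_moves(rows=[[0.007, 0, -0.001, 0, 0.064, 0], [0.014, 0, -0.002, 0, 0.127, 0], [0.021, 0, -0.003, 0, 0.19, 0], [0.028, 0, -0.005, 0, 0.255, 0], [0.028, 0, -0.005, 0, 0.255, 0]])

```text
clock: 8.85
tcp_pos: [0.5814, -0.3203, 0.0985]
orientation: [-3.036, -0.215, -0.632]
contact_force: [2.1, -0.0, 1.3]
grip_width: 0.0137
gripper_force: 23.1
```

```bash
python3 b.py w5 strut_foot toe_left toe_right
python3 - <<'E'
from h import *
f=r.grab_frame("scene");save(f,"s5.png",(320,90,440,190),5)
E
```

```text
8.9 [ 0.5817 -0.3202  0.0984] [-3.0369 -0.2169 -0.6305] [ 0.9053  0.549  -0.4802  1.9194 -0.0236  0.3996 -0.8807] [ 0.5919 -0.3192  0.2576] [ 0.1018 -0.0846 -1.4263] [ 2.0538  0.8658 -0.2096]
strut_foot [(array([323.1, 233. ]), 0.64)]
toe_left [(array([233.2, 275.6]), 0.98)]
toe_right [(array([412.4, 272.7]), 0.64)]
```

View pics/s5.png

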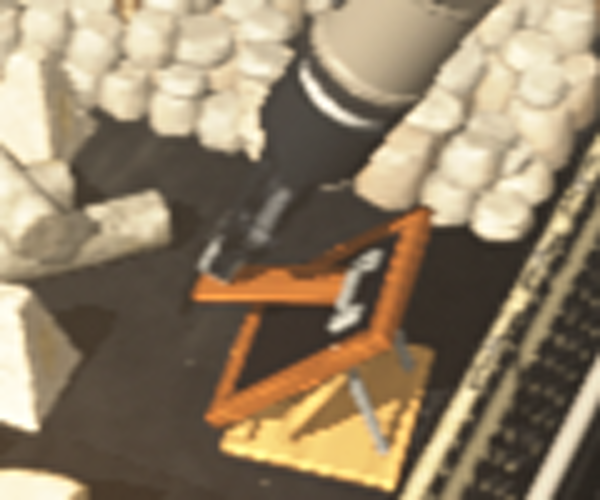

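The sign sits low on the rest, but its bottom corner at (208,418) in the crop looks past the stubs. I'll fit the pose again using the networks.

```bash
cat > d2.py <<'E'
from fit import *
import sys
w=load("w5");sc=r.grab_frame("scene");tp=r.grab_frame("top");o=r.get_obs()
g=o["tcp_pos"]+R.from_rotvec(o["orientation"]).apply([0,0,-.018])
def sp(p): return R.from_euler('z',.145)*R.from_euler('y',-p[3]),np.array(p[:3])
ob=[(w,"strut_foot",(323.1,233)),(w,"toe_left",(233.2,275.6)),(w,"toe_right",(412.4,272.7)),(sc,"bl",(361.6,173.6)),(sc,"tl",(397,159)),(sc,"tr",(406,132.4)),(sc,"strut_foot",(360,147))]
for f in(sc,tp):
    for k in("toe_left","toe_right","strut_foot","sign"):
        for q in r.landmark_of(f,k)[:1]:
            print(k,q["point"],q["conf"])
            if q["conf"]>.5: ob.append((f,k,q["point"]))
def res(p):
    Rt,t=sp(p);P=pts(p[4]);P["bl"]=[0,.065,0]
    return np.concatenate([proj(c,Rt.apply(P[k])+t)-px for c,k,px in ob]+[(Rt.apply(strutpt(p[4],.075,.03))+t-g)*500])
s=least_squares(res,[.5325,-.3275,.02,.43,.5],loss="soft_l1");print(s.x);print(res(s.x)[:-3].reshape(-1,2).round(1),res(s.x)[-3:])
m=r.outline_of(w,"sign");
for q in m[:1]: print(q["rect"],q["conf"])
E
python3 d2.py 2>&1 | tail -40; sed -i 's/^for q in m.*//; s/^m=.*//' d2.py
```

```text
toe_left [360.8, 176.3] 0.67
toe_right [373.1, 149.8] 0.85
strut_foot [353.2, 144.0] 0.53
sign [365.1, 161.6] 0.78
toe_left [273.4, 171.6] 0.63
toe_right [334.1, 228.8] 0.59
strut_foot [407.0, 207.1] 0.55
sign [194.1, 218.8] 0.72
[ 0.5691 -0.3222  0.0196  0.8409  0.4961]
[[ -1.8  -0.5]
 [  1.3  -0.2]
 [ -3.7   2.4]
 [ -1.7  -0.2]
 [  0.2   0.3]
 [  0.3  -0.1]
 [ -1.4  -1.3]
 [  0.2  -1.7]
 [ -1.8  -1.2]
 [  5.4   1.7]
 [  0.1  -1.5]
 [115.4  48.7]
 [ 92.6 -13.1]
 [  3.7   0.4]
 [213.8  -2. ]] [-0.3881 -0.4235 -0.7015]
[269.4, 225.1, 103.2, 130.0] 0.68
```

>>> apply_moves(rows=[[0, 0, 0, 0, 0, 0], [0, 0, 0, 0, 0, 0]], claw=0, newtons=60)

```text
clock: 9.9
tcp_pos: [0.582, -0.3195, 0.0981]
orientation: [-3.036, -0.218, -0.631]
contact_force: [5.3, 0.5, 2.1]
grip_width: 0.0127
gripper_force: 62.6
```

>>> apply_moves(rows=[[0.04, 0, -0.06, 0, 0, 0], [0.08, 0, -0.12, 0, 0, 0], [0.12, 0, -0.18, 0, 0, 0], [0.164, 0, -0.235, 0, 0, 0], [0.164, 0, -0.235, 0, 0, 0]])

```text
clock: 10.52
tcp_pos: [0.5968, -0.3181, 0.1701]
orientation: [-3.037, -0.219, -0.633]
contact_force: [0.1, -0.1, -3.5]
grip_width: 0.0128
gripper_force: 62.3
```

```bash
python3 b.py w6 strut_foot toe_left toe_right
cat > d3.py <<'E'
from fit import *
w=r.grab_frame("wrist");sc=r.grab_frame("scene");o=r.get_obs()
g=o["tcp_pos"]+R.from_rotvec(o["orientation"]).apply([0,0,-.018])
def sp(p): return R.from_euler('z',.145)*R.from_euler('y',-p[3]),np.array(p[:3])
ob=[]
for f,n in((w,"w"),(sc,"s")):
    for k in("toe_left","toe_right","strut_foot","sign","strut_tab"):
        for q in r.landmark_of(f,k)[:1]: ob.append((f,k,q["point"],n))
def res(p):
    Rt,t=sp(p);P=pts(p[4])
    return np.concatenate([proj(c,Rt.apply(P[k])+t)-px for c,k,px,_ in ob]+[(Rt.apply(strutpt(p[4],.075,.03))+t-g)*500])
best=min((least_squares(res,[.55,-.3275,.05,L,s],loss="soft_l1") for L in(.3,.8) for s in(.4,.7)),key=lambda z:z.cost)
p=best.x;print("x y z lean s",p,"alpha",p[3]+p[4],"g",g)
for q,e in zip(ob,res(p)[:-3].reshape(-1,2).round(1)): print(q[3],q[1],e)
E
python3 d3.py
python3 - <<'E'
from h import *
f=r.grab_frame("scene");save(f,"s6.png",(300,60,460,180),5)
E
```

```text
10.575 [ 0.5958 -0.3179  0.1685] [-3.037  -0.2182 -0.6299] [ 0.9028  0.4644 -0.4961  1.8522 -0.0485  0.5409 -0.9015] [ 0.6073 -0.3166  0.3292] [ 0.1008 -0.0861 -1.4245] [-0.8267  0.9627 -4.865 ]
strut_foot [(array([322.4, 229.1]), 0.93)]
toe_left [(array([240.8, 297.3]), 0.75)]
toe_right [(array([402.8, 296.6]), 0.58)]
x y z lean s [ 0.5646 -0.3224  0.0737  0.6406  0.6885] alpha 1.329038830699235 g [ 0.5876 -0.3187  0.1832]
w toe_left [0.3 0.5]
w toe_right [1.1 0.3]
w strut_foot [-1.  -0.1]
w sign [ 1.8 -0.5]
w strut_tab [-0.9 -0.1]
s toe_left [-0.4  2. ]
s toe_right [-2. -2.]
s strut_foot [ 0.6 -1. ]
s sign [-0.1  0.7]
s strut_tab [ 3.5 -1.5]
```

View pics/s6.png

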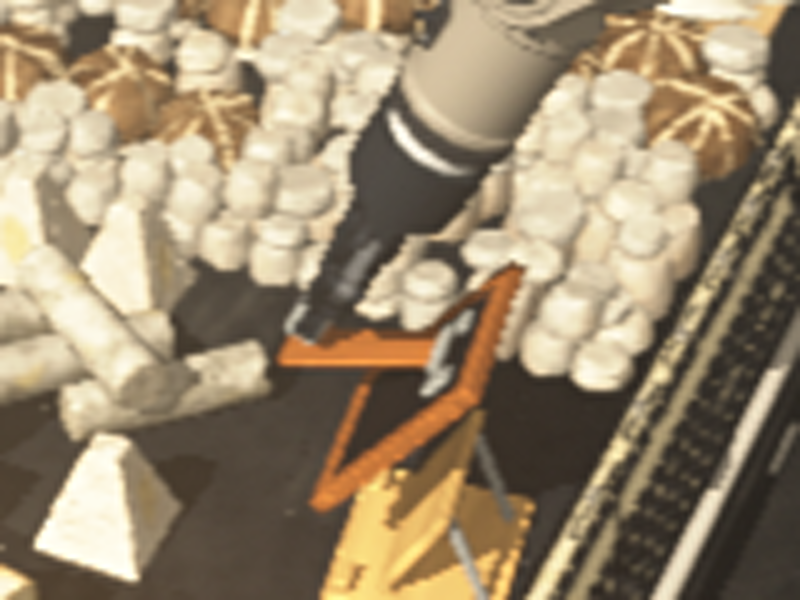

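The strut now reads about 0.69 (at its stop) with the sign hanging freely, as the view shows with the strut at (350,350). I'll set the sign back in the rest, sliding down parallel to the panel.

```bash
cat > plan2.py <<'E'
from fit import *
p=[.5325,-.3275,.145]; Rt,t=signpose(p); o=r.get_obs()
R0=R.from_rotvec(o["orientation"]); Q=R0*R.from_rotvec([0,-.193,0])
def pose(dz,dx): 
    g=Rt.apply(np.array(strutpt(.695,.075,.030))+[dx,0,dz])+t; return g+Q.apply([0,0,.018]),Q
def rel(u,v): return rows(*v,o=dict(orientation=u[1].as_rotvec(),tcp_pos=u[0]))
a=pose(.06,.004);b=pose(.005,.002);c=pose(0.001,.001)
print(a[0],rows(*a),b[0],rel(a,b),c[0],rel(b,c))
E
python3 plan2.py
```

```text
[ 0.5585 -0.3236  0.1486] [-0.1678  0.0024  0.0108  0.     -0.1229  0.    ] [ 0.5797 -0.3205  0.0979] [0.0404 0.0007 0.2164 0.     0.     0.    ] [ 0.5804 -0.3204  0.0938] [-0.0004  0.0001  0.0165  0.      0.      0.    ]
```

>>> apply_moves(rows=[[-0.04, 0, 0.002, 0, -0.06, 0], [-0.08, 0.001, 0.005, 0, -0.123, 0], [-0.12, 0.002, 0.008, 0, -0.123, 0], [-0.15, 0.002, 0.01, 0, -0.123, 0], [-0.15, 0.002, 0.01, 0, -0.123, 0]])

```text
clock: 12.0
tcp_pos: [0.5603, -0.3237, 0.1495]
orientation: [-3.096, -0.219, -0.332]
contact_force: [0.6, 0.4, -3.2]
grip_width: 0.0122
gripper_force: 62.3
```

```bash
python3 d3.py; sed -i 's/-.193/0/' plan2.py; python3 plan2.py; python3 -c "
import runpy;g=runpy.run_path('plan2.py');print('DB',g['rows'](*g['b']))"|grep DB
```

```text
x y z lean s [ 0.5134 -0.3305  0.0653  0.4337  0.734 ] alpha 1.1677308961053279 g [ 0.5579 -0.3242  0.168 ]
w toe_left [-0.7  0.8]
w toe_right [1.2 0. ]
w strut_foot [-1.6 -0.6]
w sign [ 1.5 -1.7]
w strut_tab [0.1 0.1]
s toe_left [1.6 2. ]
s toe_right [-1.8 -1.7]
s strut_foot [1.1 2.6]
s sign [2.6 0.9]
s strut_tab [ 2.1 -0.3]
[ 0.5584 -0.3236  0.1486] [-0.0176  0.0004  0.0042  0.      0.     -0.    ] [ 0.5797 -0.3205  0.0979] [0.0404 0.0007 0.2164 0.     0.     0.    ] [ 0.5804 -0.3204  0.0938] [-0.0004  0.0001  0.0165  0.      0.      0.    ]
DB [ 0.0229  0.0012  0.2206  0.      0.     -0.    ]
```

>>> apply_moves(rows=[[0.005, 0, 0.055, 0, 0, 0], [0.011, 0, 0.11, 0, 0, 0], [0.017, 0.001, 0.16, 0, 0, 0], [0.022, 0.001, 0.2, 0, 0, 0], [0.023, 0.001, 0.22, 0, 0, 0]])

```text
clock: 13.22
tcp_pos: [0.5796, -0.3201, 0.0969]
orientation: [-3.095, -0.223, -0.333]
contact_force: [-0.2, 0.6, -3.2]
grip_width: 0.0121
gripper_force: 62.3
```

```bash
python3 d3.py; python3 -c "
import runpy;g=runpy.run_path('plan2.py');print('DC',g['rows'](*g['c']),g['o']['contact_force'])"|grep DC
```

```text
x y z lean s [ 0.5338 -0.3271  0.0144  0.4426  0.6922] alpha 1.1347774820871726 g [ 0.5756 -0.3209  0.1149]
w toe_left [ 0.1 -0.1]
w toe_right [0.5 1.6]
w strut_foot [-2.3 -0.3]
w sign [ 4.  -5.3]
w strut_tab [-0.3  0.3]
s toe_left [ 3.1 -1.8]
s toe_right [0.3 0.6]
s strut_foot [-0.9  0.1]
s sign [ 0.2 -1.7]
s strut_tab [2.2 2.6]
DC [-0.0003 -0.0002  0.0178  0.      0.      0.    ] [-0.0425  0.1971 -3.2039]
```

>>> apply_moves(rows=[[0, 0, 0.004, 0, 0, 0], [0, 0, 0.008, 0, 0, 0], [0, 0, 0.012, 0, 0, 0], [0, 0, 0.012, 0, 0, 0]])

```text
clock: 14.32
tcp_pos: [0.58, -0.3204, 0.0948]
orientation: [-3.096, -0.222, -0.333]
contact_force: [-0.8, -0.5, -3.5]
grip_width: 0.0128
gripper_force: 62.3
```

>>> apply_moves(rows=[[0, 0, 0.004, 0, 0, 0], [0, 0, 0.004, 0, 0, 0], [0, 0, 0.004, 0, 0, 0]])

```text
clock: 14.7
tcp_pos: [0.5803, -0.3204, 0.094]
orientation: [-3.096, -0.222, -0.334]
contact_force: [-0.6, -0.4, -3.7]
grip_width: 0.0124
gripper_force: 62.3
```

>>> apply_moves(rows=[[0, 0, 0.006, 0, 0, 0], [0, 0, 0.006, 0, 0, 0], [0, 0, 0.006, 0, 0, 0]])

```text
clock: 15.08
tcp_pos: [0.5809, -0.3204, 0.093]
orientation: [-3.096, -0.222, -0.335]
contact_force: [0.1, 0.2, -0.1]
grip_width: 0.0126
gripper_force: 62.8
```

>>> apply_moves(rows=[[0, 0, 0.006, 0, 0, 0], [0, 0, 0.006, 0, 0, 0], [0, 0, 0.006, 0, 0, 0]])

```text
clock: 15.45
tcp_pos: [0.5812, -0.3203, 0.0918]
orientation: [-3.096, -0.223, -0.334]
contact_force: [-1.9, 2.0, 5.8]
grip_width: 0.013
gripper_force: 63.5
```

>>> apply_moves(rows=[[0, 0, -0.005, 0, 0, 0], [0, 0, -0.005, 0, 0, 0]])

```text
clock: 15.7
tcp_pos: [0.581, -0.3204, 0.0925]
orientation: [-3.096, -0.222, -0.335]
contact_force: [-1.4, 0.6, 1.8]
grip_width: 0.0129
gripper_force: 63.0
```

>>> apply_moves(rows=[[0, 0, 0, 0, 0, 0], [0, 0, 0, 0, 0, 0], [0, 0, 0, 0, 0, 0]], claw=0.6, newtons=40)

```text
clock: 16.08
tcp_pos: [0.5809, -0.3204, 0.0923]
orientation: [-3.096, -0.222, -0.334]
contact_force: [0.5, 0.0, 0.7]
grip_width: 0.0512
gripper_force: 0.0
```

>>> apply_moves(rows=[[0, 0, -0.15, 0, 0, 0], [0.05, 0, -0.35, 0, 0, 0], [0.1, 0, -0.5, 0, 0, 0], [0.1, 0, -0.5, 0, 0, 0]])

```text
clock: 16.58
tcp_pos: [0.5811, -0.322, 0.2242]
orientation: [-3.099, -0.223, -0.344]
contact_force: [0.3, 0.3, -1.7]
grip_width: 0.0511
gripper_force: 0.0
```

```bash
sed -i 's/+\[(Rt.apply(strutpt(p\[4\],.075,.03))+t-g)\*500\]/+[np.zeros(3) if FREE else (Rt.apply(strutpt(p[4],.075,.03))+t-g)*500]/; s/^ob=\[\]/ob=[];import sys;FREE=len(sys.argv)>1/' d3.py
sed -i "s/R.from_euler('z',.145)/R.from_euler('z',p[5])/; s/\.05,L,s\]/.05,L,s,.145]/" d3.py; python3 d3.py free; python3 b.py w7
```

```text
x y z lean s [ 0.5328 -0.3258  0.0097  0.4823  0.6573  0.1609] alpha 1.1395084506519872 g [ 0.5746 -0.3218  0.2372]
w toe_left [-0.7  2.7]
w toe_right [-0.7  0. ]
w sign [ 1.9 -1.4]
w strut_tab [ 0.1 -0.5]
s toe_left [-1.   2.5]
s toe_right [ 2.8 -4.1]
s strut_foot [ 37.1 -14.2]
s sign [-2.6  0.6]
s strut_tab [2.2 0.5]
17.225 [ 0.5786 -0.3212  0.2196] [-3.096  -0.2223 -0.3337] [ 0.7724  0.416  -0.3893  1.7195  0.0461  0.8548 -1.0273] [ 0.6197 -0.3157  0.3737] [-0.059   0.0562 -1.4259] [ 0.4753 -0.2104 -0.5098]
```

View pics/w7.png

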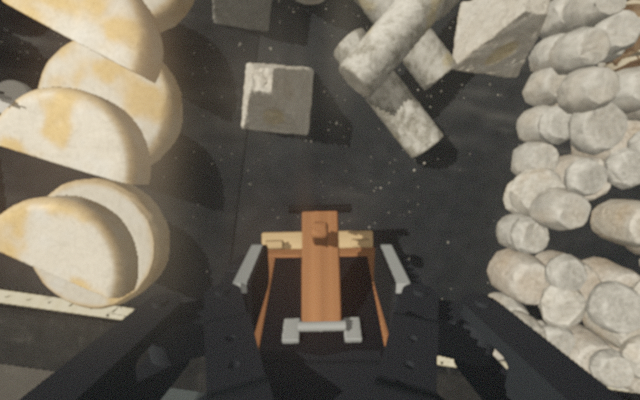

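The wrist view shows the sign seated in the rest with the strut wide open (foot at row 208, hinge bar at row 330). Next is the pinch on the sign's top edge.

```bash
cat > plan3.py <<'E'
from fit import *
w=load("w7"); o=r.get_obs()
P=lambda s:[np.array(strutpt(s,.104,0))+[0,.03,0],np.array(strutpt(s,.104,0))-[0,.03,0],strutpt(s,.075,.036),[.006,.065,0],[.006,-.065,0]]
px=[(290,208),(352,208),(321,229),(264,252),(374,252)]
def res(p):
    Rt,t=signpose(p);return np.concatenate([proj(w,Rt.apply(q)+t)-u for q,u in zip(P(p[3]),px)]+[[(p[0]-.5325)*500,(p[1]+.3275)*500,(p[2]-.148)*50]])
s=least_squares(res,[.5325,-.3275,.15,.68],loss="soft_l1");print("fit",s.x,res(s.x).round(1))
Rt,t=signpose(s.x); M=Rt.as_matrix(); Q=R.from_matrix(np.c_[-M[:,1],-M[:,0],-M[:,2]])
a=Rt.apply([0,0,.221])+t; b=Rt.apply([0,0,.121])+t
R0=R.from_rotvec(o["orientation"]); d=(R0.inv()*Q).as_rotvec()
mid=R0*R.from_rotvec(d*.5); mp=(a+o["tcp_pos"])/2+[0,0,.03]
print("mid",rows(mp,mid)); om=dict(tcp_pos=mp,orientation=mid.as_rotvec()); print("pre",a,rows(a,Q,om)); print("direct",rows(a,Q)); print("in",b,rows(b,Q,dict(tcp_pos=a,orientation=Q.as_rotvec())))
E
python3 plan3.py
```

```text
fit [ 0.5307 -0.3269  0.1374  0.7337] [-0.9  0.2  0.5  0.6 -0.6  0.5  0.2 -2.9  3.2 -2.  -0.9  0.3 -0.5]
mid [-0.2549 -0.004  -0.1604  0.0538  0.0569  0.4993]
pre [ 0.4381 -0.3397  0.2108] [-0.2214  0.2205  0.0395  0.0538  0.0569  0.4993]
direct [-0.561  -0.007  -0.0864  0.1076  0.1138  0.9985]
in [ 0.48   -0.3339  0.1202] [-0.  -0.   0.4  0.  -0.   0. ]
```

>>> apply_moves(rows=[[-0.05, 0, -0.06, 0.011, 0.011, 0.1], [-0.1, -0.002, -0.1, 0.022, 0.023, 0.2], [-0.15, -0.003, -0.13, 0.032, 0.034, 0.3], [-0.2, -0.004, -0.15, 0.043, 0.046, 0.4], [-0.255, -0.004, -0.16, 0.054, 0.057, 0.499]])

```text
clock: 17.85
tcp_pos: [0.5081, -0.3307, 0.2457]
orientation: [-2.776, 0.923, -0.403]
contact_force: [0.1, 0.3, -0.6]
grip_width: 0.0512
gripper_force: 0.0
```

>>> apply_moves(rows=[[-0.044, 0.044, 0.008, 0.011, 0.011, 0.1], [-0.088, 0.088, 0.016, 0.022, 0.023, 0.2], [-0.132, 0.132, 0.024, 0.032, 0.034, 0.3], [-0.177, 0.176, 0.032, 0.043, 0.046, 0.4], [-0.221, 0.22, 0.039, 0.054, 0.057, 0.499]])

```text
clock: 18.48
tcp_pos: [0.4378, -0.3399, 0.2109]
orientation: [-2.094, 1.833, -0.407]
contact_force: [-0.1, -0.6, 0.1]
grip_width: 0.0513
gripper_force: 0.0
```

```bash
cat > e.py <<'E'
from h import *
import sys
np.set_printoptions(precision=4,suppress=True)
f=r.grab_frame("wrist");o=r.get_obs();print(o["clock"],o["tcp_pos"],o["joints"])
from fit import signpose
Rt,t=signpose([.5315,-.327,.142]); W=dict(toe_left=[-.006,.065,0],toe_right=[-.006,-.065,0],sign=[0,0,0])
for k,v in W.items(): print(k,proj(f,Rt.apply(v)+t),[(np.round(q["point"],1),q["conf"]) for q in r.landmark_of(f,k)[:1]])
q=r.outline_of(f,"sign")[0];c,_=cv2.findContours(q["pixels"].astype(np.uint8),0,2);c=max(c,key=cv2.contourArea)
print(q["rect"],cv2.approxPolyDP(c,6,True).reshape(-1,2).tolist())
for v in([-.006,.065,.15],[.006,.065,.15],[-.006,-.065,.15],[.006,-.065,.15]): print(proj(f,Rt.apply(v)+t).round(1))
E
python3 e.py; python3 plan3.py
```

```text
18.525 [ 0.435  -0.3398  0.2094] [ 0.9249  0.2097 -0.2048  2.0809 -0.5017  0.6255 -1.9099]
toe_left [326.2616 223.1867] []
toe_right [325.8937 112.4501] []
sign [320.9125 170.6122] [(array([321.1, 172.1]), 0.65)]
[225.0, 115.2, 109.7, 175.3] [[313, 114], [308, 171], [252, 164], [243, 150], [243, 176], [226, 189], [242, 193], [247, 204], [257, 195], [312, 219], [318, 286], [330, 288], [330, 122]]
[329.  292.3]
[313.3 292.4]
[328.9 116.8]
[310.4 117. ]
fit [ 0.5307 -0.3269  0.1374  0.7337] [-0.9  0.2  0.5  0.6 -0.6  0.5  0.2 -2.9  3.2 -2.  -0.9  0.3 -0.5]
mid [-0.0002 -0.0482 -0.108  -0.0005 -0.      0.0014]
pre [ 0.4381 -0.3397  0.2108] [-0.0006  0.0534  0.1094 -0.0005 -0.      0.0014]
direct [-0.0009  0.0053  0.0013 -0.0009 -0.0001  0.0029]
in [ 0.48   -0.3339  0.1202] [-0.  -0.   0.4  0.  -0.   0. ]
```

Pinch alignment is good, but this wrist choice would push J7 out of range at the riser. I'll make a half turn about the tool axis first, which gives the same grasp.

>>> apply_moves(rows=[[0, 0, 0, 0, 0, -0.115], [0, 0, 0, 0, 0, -0.23], [0, 0, 0, 0, 0, -0.345], [0, 0, 0, 0, 0, -0.46], [0, 0, 0, 0, 0, -0.5]])

```text
clock: 19.35
tcp_pos: [0.4396, -0.3397, 0.2117]
orientation: [-2.745, 0.91, -0.578]
contact_force: [0.6, 0.2, -0.8]
grip_width: 0.0509
gripper_force: 0.0
```

>>> apply_moves(rows=[[0, 0, 0, 0, 0, -0.115], [0, 0, 0, 0, 0, -0.23], [0, 0, 0, 0, 0, -0.345], [0, 0, 0, 0, 0, -0.46], [0, 0, 0, 0, 0, -0.5]])

```text
clock: 19.98
tcp_pos: [0.4396, -0.3398, 0.2117]
orientation: [-3.031, -0.22, -0.675]
contact_force: [0.3, 0.4, -0.7]
grip_width: 0.0515
gripper_force: 0.0
```

>>> apply_moves(rows=[[0, 0, 0, 0, 0, -0.115], [0, 0, 0, 0, 0, -0.23], [0, 0, 0, 0, 0, -0.345], [0, 0, 0, 0, 0, -0.46], [0, 0, 0, 0, 0, -0.5]])

```text
clock: 20.6
tcp_pos: [0.4395, -0.3399, 0.2118]
orientation: [2.625, 1.318, 0.619]
contact_force: [-0.2, -0.3, -0.6]
grip_width: 0.0512
gripper_force: 0.0
```

>>> apply_moves(rows=[[0, 0, 0, 0, 0, -0.115], [0, 0, 0, 0, 0, -0.23], [0, 0, 0, 0, 0, -0.345], [0, 0, 0, 0, 0, -0.46], [0, 0, 0, 0, 0, -0.5]])

```text
clock: 21.22
tcp_pos: [0.4395, -0.3399, 0.2118]
orientation: [1.841, 2.129, 0.471]
contact_force: [0.2, -0.1, -0.2]
grip_width: 0.0509
gripper_force: 0.0
```

```bash
sed -i 's/np.c_\[-M\[:,1\],-M\[:,0\]/np.c_[M[:,1],M[:,0]/' plan3.py; python3 e.py; python3 plan3.py
```

```text
21.275 [ 0.4394 -0.34    0.2117] [ 1.4515  0.3013 -0.8246  2.0419 -0.1729  0.5929  0.9589]
toe_left [313.9594 112.024 ] [(array([314.9, 111.4]), 0.92)]
toe_right [314.2321 222.6578] [(array([318.3, 222.4]), 0.78)]
sign [319.2763 170.1701] [(array([319.4, 171.9]), 0.86)]
[306.4, 113.0, 105.9, 179.2] [[322, 112], [305, 121], [313, 290], [323, 288], [327, 223], [384, 193], [393, 201], [412, 187], [395, 172], [395, 148], [388, 161], [328, 172]]
[309.6 117.6]
[328.1 117.7]
[310.7 292.5]
[326.4 292.5]
fit [ 0.5307 -0.3269  0.1374  0.7337] [-0.9  0.2  0.5  0.6 -0.6  0.5  0.2 -2.9  3.2 -2.  -0.9  0.3 -0.5]
mid [ 0.0003  0.0492 -0.1083  0.0004 -0.      0.0003]
pre [ 0.4381 -0.3397  0.2108] [ 0.0003 -0.0524  0.1092  0.0004 -0.      0.0003]
direct [ 0.0006 -0.0033  0.0009  0.0008 -0.      0.0005]
in [ 0.48   -0.3339  0.1202] [-0.  -0.   0.4  0.   0.   0. ]
```

>>> apply_moves(rows=[[0, 0, 0.13, 0, 0, 0], [0, 0, 0.26, 0, 0, 0], [0, 0, 0.36, 0, 0, 0], [0, 0, 0.395, 0, 0, 0], [0, 0, 0.395, 0, 0, 0]])

```text
clock: 22.1
tcp_pos: [0.4799, -0.3337, 0.1215]
orientation: [1.849, 2.125, 0.472]
contact_force: [-0.1, -0.4, 0.3]
grip_width: 0.051
gripper_force: 0.0
```

>>> apply_moves(rows=[[0, 0, 0, 0, 0, 0], [0, 0, 0, 0, 0, 0], [0, 0, 0, 0, 0, 0], [0, 0, 0, 0, 0, 0]], claw=0, newtons=60)

```text
clock: 22.6
tcp_pos: [0.48, -0.3346, 0.1226]
orientation: [1.847, 2.124, 0.47]
contact_force: [-2.9, -0.0, 6.5]
grip_width: 0.0112
gripper_force: 58.5
```

>>> apply_moves(rows=[[0, 0, -0.08, 0, 0, 0], [0, 0, -0.2, 0, 0, 0], [0, 0, -0.36, 0, 0, 0], [0.0, -0.05, -0.52, 0, 0, 0], [0, -0.1, -0.7, 0, 0, 0]])

```text
clock: 23.22
tcp_pos: [0.3822, -0.3465, 0.2695]
orientation: [1.85, 2.126, 0.472]
contact_force: [-0.8, -0.5, -1.8]
grip_width: 0.0107
gripper_force: 59.2
```

```bash
cat > riser.py <<'E'
from fit import *
from scipy.optimize import minimize
fs=[r.grab_frame(n) for n in("top","scene")]
ms=[max((q for q in r.outline_of(f,"riser")),key=lambda q:q["conf"]) for f in fs]
print([(m["rect"],m["conf"]) for m in ms],r.get_obs()["tcp_pos"])
C=np.array([[x,y,z] for x in(-.06,.06) for y in(-.085,.085) for z in(0,.016)]+[[x,y,.028] for x in(-.06,-.05) for y in(-.085,.085)])
def sil(f,p):
    W=R.from_euler('z',p[2]).apply(C)+[p[0],p[1],0]
    h=cv2.convexHull(np.array([proj(f,q) for q in W],np.float32)); im=np.zeros((1600,2560),np.uint8); cv2.fillConvexPoly(im,np.round(h*4+1.5).astype(np.int32),1)
    return cv2.resize(im.astype(np.float32),(640,400),interpolation=cv2.INTER_AREA)
def cost(p,ix=(0,1)):
    c=0
    for i in ix:
        a=sil(fs[i],p);b=ms[i]["pixels"].astype(np.float32);c+=np.abs(a-b).sum()/b.sum()
    return c
for ix in((0,1),(0,),(1,)):
    s=min((minimize(cost,[.54,.155,y],args=(ix,),method="Nelder-Mead",options=dict(initial_simplex=np.array([[.54,.155,y],[.55,.155,y],[.54,.165,y],[.54,.155,y+.06]]),xatol=1e-4)) for y in(.05,.15)),key=lambda s:s.fun); print(ix,s.x,s.fun)
print([(k,n,[(q["point"],round(q["conf"],2)) for q in r.landmark_of(f,k)[:1]]) for k in("riser","bead_face") for n,f in zip("ts",fs)])
E
python3 riser.py
```

```text
[([241.8, 200.4, 53.9, 43.9], 0.78), ([273.7, 244.8, 59.0, 63.3], 0.78)] [ 0.3828 -0.3477  0.2693]
(0, 1) [0.5397 0.1533 0.1893] 0.1142745241522789
(0,) [0.5372 0.1534 0.1874] 0.04597494378685951
(1,) [0.5408 0.1531 0.1991] 0.04141322150826454
[('riser', 't', [([267.4, 221.8], 0.97)]), ('riser', 's', [([306.3, 276.0], 0.75)]), ('bead_face', 't', [([270.4, 235.5], 0.93)]), ('bead_face', 's', [([321.2, 277.6], 0.65)])]
```

```bash
cat > plan4.py <<'E'
from fit import *
import sys
RP=[.5395,.1533,.19]; ZS=.1235
Rz=R.from_euler('z',RP[2]); bead=Rz.apply([-.047,0,.016])+[RP[0],RP[1],0]
def place(dx,dz,th=.349,dy=0):
    Rs=Rz*R.from_euler('y',th); t=bead+Rz.apply([dx+.006*np.cos(th),dy,dz+.006*np.sin(th)])
    M=Rs.as_matrix(); return t+Rs.apply([0,0,ZS]),R.from_matrix(np.c_[M[:,1],M[:,0],-M[:,2]])
if __name__=="__main__":
    o=r.get_obs();R0=R.from_rotvec(o["orientation"]); a=place(.015,.10); d=(R0.inv()*a[1]).as_rotvec()
    m=(o["tcp_pos"]*.5+a[0]*.5+[0,0,.03],R0*R.from_rotvec(d*.5)); print(a[0],m[0])
    print("mid",rows(*m)); print("pre",rows(*a,o=dict(tcp_pos=m[0],orientation=m[1].as_rotvec())))
E
python3 plan4.py
```

```text
[0.5551 0.1563 0.2341] [ 0.4696 -0.0948  0.2813]
mid [ 0.947   0.4549  0.1576  0.2501  0.0001 -0.0163]
pre [ 0.9356  0.4935  0.2067  0.2501  0.0001 -0.0163]
```

>>> apply_moves(rows=[[0.15, 0.08, 0.01, 0.05, 0, -0.003], [0.35, 0.17, 0.05, 0.1, 0, -0.006], [0.55, 0.27, 0.09, 0.15, 0, -0.01], [0.75, 0.36, 0.13, 0.2, 0, -0.013], [0.947, 0.455, 0.158, 0.25, 0, -0.016]])

```text
clock: 24.25
tcp_pos: [0.4703, -0.0938, 0.2814]
orientation: [2.011, 2.371, 0.043]
contact_force: [1.3, 0.4, -3.5]
grip_width: 0.011
gripper_force: 59.2
```

>>> apply_moves(rows=[[0.2, 0.1, 0.03, 0.05, 0, -0.003], [0.4, 0.21, 0.07, 0.1, 0, -0.006], [0.6, 0.32, 0.11, 0.15, 0, -0.01], [0.78, 0.42, 0.16, 0.2, 0, -0.013], [0.9, 0.48, 0.19, 0.25, 0, -0.016]])

```text
clock: 24.88
tcp_pos: [0.554, 0.1495, 0.2361]
orientation: [-1.84, -2.23, 0.397]
contact_force: [-0.6, -0.2, -3.5]
grip_width: 0.0107
gripper_force: 59.3
```

>>> apply_moves(rows=[[0, 0, 0, 0, 0, 0], [0, 0, 0, 0, 0, 0]])

```text
clock: 25.12
tcp_pos: [0.5538, 0.1457, 0.2372]
orientation: [-1.846, -2.23, 0.395]
contact_force: [-0.6, 0.1, -2.6]
grip_width: 0.0107
gripper_force: 59.6
```

```bash
cat > g.py <<'E'
from plan4 import *
fs={n:r.grab_frame(n) for n in("wrist","scene","top")}; o=r.get_obs(); print(o["clock"],o["tcp_pos"],o["joints"],o["contact_force"])
R0=R.from_rotvec(o["orientation"]); a=place(.015,.10); print("left to pre",rows(*a,o=o))
T=R0.as_matrix(); Rs0=R.from_matrix(np.c_[T[:,1],T[:,0],-T[:,2]])
print("sign-z tilt/yaw",Rs0.as_euler("zyx"))
P=pts(.7)
ob=[]
for n,f in fs.items():
    for k in("toe_left","toe_right","strut_foot","sign","strut_tab","bead_face","riser"):
        for q in r.landmark_of(f,k)[:1]: ob.append((n,k,np.array(q["point"]),q["conf"]))
def res(p): # small tilt, yaw, offsets in tool
    Rs=Rs0*R.from_euler("y",p[3]); t=o["tcp_pos"]-Rs0.apply([0,0,ZS])+Rs0.apply(p[:3])
    return np.concatenate([(proj(fs[n],Rs.apply(P[k])+t)-px)*min(c,1) for n,k,px,c in ob if k in P]+[p[:3]*200,p[3:]*30])
s=least_squares(res,np.zeros(4),loss="soft_l1");print("sign in hand offset",s.x)
for (n,k,px,c),e in zip([q for q in ob if q[1] in P],res(s.x)[:-4].reshape(-1,2)): print(n,k,round(c,2),e.round(1))
for n,k,px,c in ob:
    if k not in P: print(n,k,px,c,"pred",proj(fs[n],bead if k=="bead_face" else [RP[0],RP[1],0]))
E
python3 g.py
```

```text
25.275 [0.554  0.1441 0.2386] [ 0.2667  0.6819 -0.9507  1.4969  0.3874  1.5557 -0.54  ] [ 0.178  -0.6059 -2.298 ]
left to pre [ 0.0473  0.0185  0.0123  0.001   0.001  -0.0034]
sign-z tilt/yaw [ 0.1971  0.3406 -0.07  ]
sign in hand offset [ 0.0014  0.0038 -0.0064 -0.0291]
wrist toe_left 0.71 [-0.9  1.5]
wrist strut_foot 0.66 [ 0.9 -1.2]
wrist strut_tab 0.96 [0.3 0.1]
scene toe_left 0.77 [0.1 2.5]
scene toe_right 0.63 [-0.8 -1.9]
scene strut_foot 0.63 [ 21.5 -68.1]
scene sign 0.79 [1.6 1.2]
scene strut_tab 0.59 [-26.3  -1.6]
top toe_left 0.66 [0.8 2.5]
top sign 0.9 [-3.2  0.6]
wrist riser [377.5 160.2] 0.87 pred [379.3445 160.2781]
scene bead_face [319.6 278.6] 0.83 pred [321.5959 276.8752]
scene riser [304.7 278.5] 0.66 pred [305.4401 275.7779]
top bead_face [266.3 235.6] 0.71 pred [269.5282 235.6404]
top riser [267.2 223.6] 0.58 pred [267.9154 222.2208]
```

```bash
sed -i 's/ZS=.1235/ZS=.1270/' plan4.py; python3 -c "
from plan4 import *
o=r.get_obs();a=place(.008,.025,dy=-.003);print(a[0],rows(*a,o=o))
b=place(.008,.005,dy=-.003);print(rows(*b,o=dict(tcp_pos=a[0],orientation=a[1].as_rotvec())))"
```

```text
[0.55   0.1523 0.1624] [ 0.0312  0.0939  0.2888  0.0003  0.0008 -0.0022]
[ 0.      0.0274  0.0752  0.      0.     -0.    ]
```

>>> apply_moves(rows=[[0.01, 0.025, 0.07, 0, 0, 0], [0.02, 0.05, 0.15, 0, 0, 0], [0.03, 0.07, 0.22, 0, 0, -0.002], [0.031, 0.088, 0.27, 0, 0, -0.002], [0.031, 0.094, 0.289, 0, 0, -0.002]])

```text
clock: 26.95
tcp_pos: [0.5496, 0.152, 0.1611]
orientation: [-1.843, -2.231, 0.396]
contact_force: [-0.3, -0.1, -2.6]
grip_width: 0.0109
gripper_force: 59.6
```

```bash
python3 g.py; python3 -c "
from plan4 import *
print('N',rows(*place(.008,.005,dy=-.003)))"
```

```text
27.1 [0.5501 0.1522 0.1625] [ 0.2421  0.7549 -0.9217  1.5677  0.4383  1.4347 -0.5748] [ 0.9117 -0.3953 -3.3702]
left to pre [ 0.0119 -0.0766 -0.291   0.0005  0.0007 -0.0003]
sign-z tilt/yaw [ 0.2017  0.3415 -0.0696]
sign in hand offset [ 0.0007  0.0008  0.0003 -0.0311]
wrist toe_left 0.59 [-0.8 -0. ]
wrist strut_foot 0.92 [-0.3  0.4]
wrist sign 0.75 [ 0.3 -2.9]
wrist strut_tab 0.62 [ 1.1 -0.3]
scene toe_left 0.73 [-0.2 -0.6]
scene toe_right 0.59 [ 0.6 -0.4]
scene strut_foot 0.4 [0.8 0.1]
scene sign 0.58 [0.3 0.5]
scene strut_tab 0.4 [ 0.5 -0.5]
top toe_left 0.66 [ 0.8 -0.4]
top toe_right 0.71 [ 2.1 -0.2]
top sign 0.88 [ 0.3 -0. ]
wrist bead_face [316.  183.5] 0.8 pred [316.2543 180.1842]
wrist riser [367.9 180. ] 0.65 pred [368.1146 180.4198]
scene bead_face [323.2 279.1] 0.96 pred [321.5959 276.8752]
scene riser [308.6 278.5] 0.83 pred [305.4401 275.7779]
top bead_face [267.5 235.1] 0.96 pred [269.5282 235.6404]
top riser [265.  218.7] 0.63 pred [267.9154 222.2208]
N [ 0.0003  0.0272  0.075   0.0003  0.0008 -0.0003]
```

>>> apply_moves(rows=[[0, 0.007, 0.019, 0.005, 0, 0], [0, 0.014, 0.038, 0.013, 0, 0], [0, 0.02, 0.055, 0.013, 0, 0], [0, 0.024, 0.067, 0.013, 0, 0], [0, 0.024, 0.067, 0.013, 0, 0]])

```text
clock: 28.78
tcp_pos: [0.5497, 0.1521, 0.1443]
orientation: [-1.833, -2.219, 0.416]
contact_force: [-0.0, 0.7, -3.4]
grip_width: 0.0109
gripper_force: 59.6
```

>>> apply_moves(rows=[[0, 0.0014, 0.004, 0, 0, 0], [0, 0.0028, 0.008, 0, 0, 0], [0, 0.0028, 0.008, 0, 0, 0]])

```text
clock: 29.15
tcp_pos: [0.5498, 0.1521, 0.1424]
orientation: [-1.833, -2.219, 0.415]
contact_force: [0.2, 0.9, -3.4]
grip_width: 0.0107
gripper_force: 59.6
```

```bash
python3 g.py | grep -v "pred"; python3 -c "
from plan4 import *
o=r.get_obs();print(o['tcp_pos'],o['contact_force'],rows(*place(.003,.000,dy=-.003)))"
```

```text
29.3 [0.5499 0.1522 0.1425] [ 0.2308  0.7865 -0.9079  1.5671  0.4482  1.4269 -0.5787] [-0.2669 -0.4265 -3.4114]
left to pre [ 0.0118 -0.1103 -0.3642 -0.0126  0.0008 -0.0003]
sign-z tilt/yaw [ 0.2034  0.3615 -0.0741]
sign in hand offset [ 0.001   0.0024  0.0024 -0.0428]
wrist toe_left 0.87 [-0.7  1.7]
wrist strut_foot 0.8 [-0.1 -0.3]
wrist sign 0.64 [ 0.1 -2.6]
wrist strut_tab 0.61 [ 0.2 -0.4]
scene toe_left 0.67 [0.5 1.3]
scene toe_right 0.78 [ 0.1 -0.4]
scene strut_foot 0.6 [0.2 0.5]
scene sign 0.71 [ 0.7 -0.2]
scene strut_tab 0.62 [-3.2 -4. ]
top toe_left 0.87 [ 0.8 -2.4]
top toe_right 0.85 [ 2.1 -3.1]
top strut_foot 0.5 [-10.9 -12.5]
top sign 0.66 [ 0.2 -0.4]
[0.5498 0.1522 0.1424] [-0.6499  0.4358 -3.371 ] [ 0.0003 -0.0109  0.0258 -0.0126  0.0008 -0.0002]
```

>>> apply_moves(rows=[[0, 0.0014, 0.004, 0.012, 0, 0], [0, 0.0028, 0.008, 0.012, 0, 0], [0, 0.0028, 0.008, 0.012, 0, 0]])

```text
clock: 30.72
tcp_pos: [0.5497, 0.1521, 0.1401]
orientation: [-1.824, -2.208, 0.435]
contact_force: [-0.5, -0.7, -2.5]
grip_width: 0.0107
gripper_force: 59.6
```

>>> apply_moves(rows=[[0, 0.0014, 0.004, 0, 0, 0], [0, 0.0014, 0.004, 0, 0, 0], [0, 0.0014, 0.004, 0, 0, 0]])

```text
clock: 31.1
tcp_pos: [0.5497, 0.1521, 0.1393]
orientation: [-1.824, -2.208, 0.435]
contact_force: [0.4, 0.8, -2.0]
grip_width: 0.0111
gripper_force: 59.6
```

>>> apply_moves(rows=[[0, 0.0014, 0.004, 0, 0, 0], [0, 0.0014, 0.004, 0, 0, 0], [0, 0.0014, 0.004, 0, 0, 0]])

```text
clock: 31.48
tcp_pos: [0.5497, 0.1521, 0.1382]
orientation: [-1.824, -2.208, 0.435]
contact_force: [-0.3, -0.1, -3.3]
grip_width: 0.0108
gripper_force: 59.6
```

>>> apply_moves(rows=[[0, 0.001, 0.003, 0, 0, 0], [0, 0.001, 0.003, 0, 0, 0], [0, 0.001, 0.003, 0, 0, 0]])

```text
clock: 31.85
tcp_pos: [0.5496, 0.1522, 0.1376]
orientation: [-1.824, -2.208, 0.435]
contact_force: [-0.3, 0.6, -1.7]
grip_width: 0.0107
gripper_force: 59.8
```

>>> apply_moves(rows=[[0, 0.001, 0.003, 0, 0, 0], [0, 0.001, 0.003, 0, 0, 0], [0, 0.001, 0.003, 0, 0, 0]])

```text
clock: 32.22
tcp_pos: [0.5494, 0.1524, 0.1372]
orientation: [-1.824, -2.208, 0.435]
contact_force: [-1.5, 1.3, 6.6]
grip_width: 0.0108
gripper_force: 60.7
```

>>> apply_moves(rows=[[0, -0.001, -0.003, 0, 0, 0], [0, -0.0028, -0.0023, 0, 0, 0], [0, -0.0047, -0.0016, 0, 0, 0], [0, -0.0047, -0.0016, 0, 0, 0]])

```text
clock: 32.72
tcp_pos: [0.5487, 0.1519, 0.1372]
orientation: [-1.824, -2.208, 0.434]
contact_force: [-1.1, 0.9, -0.7]
grip_width: 0.0106
gripper_force: 60.0
```

>>> apply_moves(rows=[[0, -0.0019, 0.0007, 0, 0, 0], [0, -0.0037, 0.0014, 0, 0, 0], [0, -0.0037, 0.0014, 0, 0, 0]])

```text
clock: 33.1
tcp_pos: [0.5477, 0.1514, 0.1371]
orientation: [-1.824, -2.208, 0.435]
contact_force: [0.5, -0.1, -2.3]
grip_width: 0.0106
gripper_force: 59.7
```

>>> apply_moves(rows=[[0, -0.0019, 0.0007, 0, 0, 0], [0, -0.0037, 0.0014, 0, 0, 0], [0, -0.0037, 0.0014, 0, 0, 0]])

```text
clock: 33.48
tcp_pos: [0.5466, 0.1514, 0.1374]
orientation: [-1.824, -2.208, 0.435]
contact_force: [0.3, 0.0, -3.6]
grip_width: 0.0109
gripper_force: 59.7
```

```bash
sed -i 's/^s=least_squares.*/&\nRs=Rs0*R.from_euler("y",s.x[3]);t=o["tcp_pos"]-Rs0.apply([0,0,ZS])+Rs0.apply(s.x[:3]);print("toes in bead",[Rz.inv().apply(Rs.apply(P[k])+t-bead).round(4) for k in("toe_left","toe_right","strut_foot")])/' g.py; python3 g.py | tail -25
```

```text
33.625 [0.5467 0.1515 0.1374] [ 0.227   0.798  -0.9036  1.565   0.4454  1.4358 -0.579 ] [-0.0885 -0.0063 -4.2297]
left to pre [ 0.0121 -0.1129 -0.3858 -0.0247  0.0009 -0.0003]
sign-z tilt/yaw [ 0.2049  0.3801 -0.0784]
sign in hand offset [ 0.0013 -0.0003  0.0021 -0.0056]
toes in bead [array([0.0022, 0.0614, 0.0075]), array([ 0.0022, -0.0686,  0.0077]), array([ 0.0915, -0.0036,  0.0045])]
wrist toe_left 0.66 [-0.7  3.5]
wrist sign 0.91 [ 0.3 -0.2]
wrist strut_tab 0.85 [-0.2 -1.1]
scene toe_left 0.74 [-5.8 10.5]
scene toe_right 0.89 [-1.5 -3.6]
scene strut_foot 0.62 [ 1.5 -0. ]
scene sign 0.88 [-0.3 -1.4]
scene strut_tab 0.5 [ 0.1 -0.3]
top toe_left 0.97 [ 1.1 -0.1]
top toe_right 0.95 [ 1.6 -1.9]
top strut_foot 0.5 [ -1.2 -13. ]
top sign 0.92 [-0.3  0.8]
top strut_tab 0.69 [-25.9   9.5]
wrist bead_face [314.3 188.7] 0.66 pred [315.5831 186.1082]
wrist riser [371.8 185.1] 0.86 pred [371.7324 186.8972]
scene bead_face [320.1 278.5] 0.61 pred [321.5959 276.8752]
scene riser [307.7 277. ] 0.63 pred [305.4401 275.7779]
top bead_face [265.7 235.9] 0.67 pred [269.5282 235.6404]
top riser [267.4 219.9] 0.78 pred [267.9154 222.2208]
```

>>> apply_moves(rows=[[0, -0.0019, 0.0007, 0, 0, 0], [0, -0.0037, 0.0014, 0, 0, 0], [0, -0.0037, 0.0014, 0, 0, 0]])

```text
clock: 35.05
tcp_pos: [0.5457, 0.1513, 0.1375]
orientation: [-1.824, -2.208, 0.435]
contact_force: [0.4, 0.7, -3.7]
grip_width: 0.0108
gripper_force: 59.7
```

>>> apply_moves(rows=[[0, -0.0019, 0.0007, 0, 0, 0], [0, -0.0037, 0.0014, 0, 0, 0], [0, -0.0037, 0.0014, 0, 0, 0]])

```text
clock: 35.42
tcp_pos: [0.5451, 0.1512, 0.1377]
orientation: [-1.824, -2.208, 0.434]
contact_force: [1.1, -0.7, -3.3]
grip_width: 0.0108
gripper_force: 59.7
```

>>> apply_moves(rows=[[0, -0.0019, 0.0007, 0, 0, 0], [0, -0.003, 0.0011, 0, 0, 0], [0, -0.003, 0.0011, 0, 0, 0]])

```text
clock: 35.8
tcp_pos: [0.5445, 0.1512, 0.1378]
orientation: [-1.825, -2.209, 0.433]
contact_force: [3.9, 1.8, -2.1]
grip_width: 0.0109
gripper_force: 60.1
```

>>> apply_moves(rows=[[0, 0.002, 0.001, 0, 0, 0], [0, 0.0025, 0.002, 0, 0, 0], [0, 0.0025, 0.002, 0, 0, 0]])

```text
clock: 36.17
tcp_pos: [0.5445, 0.1511, 0.1369]
orientation: [-1.824, -2.208, 0.434]
contact_force: [2.8, 0.9, -1.5]
grip_width: 0.011
gripper_force: 60.1
```

>>> apply_moves(rows=[[0, 0.0007, 0.002, 0, 0, 0], [0, 0.0007, 0.002, 0, 0, 0], [0, 0.0007, 0.002, 0, 0, 0]])

```text
clock: 36.55
tcp_pos: [0.5444, 0.1513, 0.1367]
orientation: [-1.824, -2.208, 0.434]
contact_force: [3.3, 1.7, 3.1]
grip_width: 0.0105
gripper_force: 60.6
```

>>> apply_moves(rows=[[0, 0, -0.001, 0, 0, 0], [0, 0, -0.001, 0, 0, 0]])

```text
clock: 36.8
tcp_pos: [0.5444, 0.1513, 0.1367]
orientation: [-1.824, -2.208, 0.434]
contact_force: [3.0, 1.2, 1.9]
grip_width: 0.011
gripper_force: 60.6
```

>>> apply_moves(rows=[[0, 0, 0, 0, 0, 0], [0, 0, 0, 0, 0, 0], [0, 0, 0, 0, 0, 0]], claw=0.45, newtons=20)

```text
clock: 37.17
tcp_pos: [0.5439, 0.1508, 0.1362]
orientation: [-1.823, -2.207, 0.436]
contact_force: [-0.1, 0.5, -0.1]
grip_width: 0.0382
gripper_force: 0.0
```

```bash
cat > k.py <<'E'
from plan4 import *
fs={n:r.grab_frame(n) for n in("wrist","scene","top")}; o=r.get_obs(); print(o["clock"],o["tcp_pos"],o["contact_force"],o["grip_width"])
ob=[]
for n,f in fs.items():
    for k in("toe_left","toe_right","strut_foot","sign","strut_tab"):
        for q in r.landmark_of(f,k)[:1]: ob.append((n,k,np.array(q["point"]),q["conf"]))
def W(p): return Rz*R.from_euler('Z',p[3])*R.from_euler('Y',p[4]),bead+Rz.apply(p[:3])
def res(p):
    Rs,t=W(p);P=pts(p[5]);return np.concatenate([(proj(fs[n],Rs.apply(P[k])+t)-px)*c for n,k,px,c in ob]+[[(p[5]-.7)*20]])
s=least_squares(res,[.006,0,.002,0,.349,.7],loss="soft_l1");p=s.x;Rs,t=W(p);print("pos yaw lean s",p)
print([(k,Rz.inv().apply(Rs.apply(pts(p[5])[k])+t-bead).round(4)) for k in("toe_left","toe_right","strut_foot")])
for q,e in zip(ob,res(p)[:-1].reshape(-1,2)): print(q[0],q[1],q[3],e.round(1))
E
python3 k.py
```

```text
37.325 [0.5442 0.151  0.1365] [-0.2292 -0.3597  0.37  ] 0.03828079779521107
pos yaw lean s [ 0.0078 -0.0001  0.0008  0.0029  0.2668  0.7151]
[('toe_left', array([0.0019, 0.0649, 0.0024])), ('toe_right', array([ 0.0022, -0.0651,  0.0024])), ('strut_foot', array([0.0925, 0.0002, 0.0103]))]
wrist toe_left 0.69 [ 0.  -0.2]
wrist toe_right 0.84 [-0.3  0.2]
wrist strut_foot 0.83 [ 0.1 -0.4]
wrist sign 0.65 [-0.1 -3.5]
wrist strut_tab 0.57 [-0.2  0.2]
scene toe_left 0.8 [ 0.4 -0.9]
scene toe_right 0.62 [-1.2 -0.4]
scene strut_foot 0.47 [0.9 0. ]
scene sign 0.64 [1.3 0.4]
top toe_left 0.8 [ 0.8 -0.8]
top toe_right 0.67 [26.2 -4.6]
top strut_foot 0.2 [14.  -2.2]
top sign 0.63 [ 0.5 -2.7]
top strut_tab 0.26 [16.2 -7.7]
```

>>> apply_moves(rows=[[0, 0, -0.04, 0, 0, 0], [0, 0, -0.1, 0, 0, 0], [0, 0, -0.2, 0, 0, 0], [0, 0, -0.35, 0, 0, 0], [0, 0, -0.5, 0, 0, 0]])

```text
clock: 38.7
tcp_pos: [0.5915, 0.1604, 0.2546]
orientation: [-1.824, -2.208, 0.433]
contact_force: [0.2, 0.7, -0.8]
grip_width: 0.0386
gripper_force: 0.0
```

>>> apply_moves(rows=[[0, 0, 0, 0, 0, 0], [0, 0, 0, 0, 0, 0], [0, 0, 0, 0, 0, 0]])

```text
clock: 39.08
tcp_pos: [0.5902, 0.1597, 0.2514]
orientation: [-1.823, -2.207, 0.437]
contact_force: [0.0, -0.1, 0.2]
grip_width: 0.0387
gripper_force: 0.0
```

```bash
python3 k.py; sed -i 's/^fs=\[/import sys;fs=[/' riser.py; python3 -c "
from h import *
f=r.grab_frame('wrist');m=r.outline_of(f,'sign')[0];c,_=cv2.findContours(m['pixels'].astype(np.uint8),0,2);print(m['conf'],cv2.approxPolyDP(max(c,key=cv2.contourArea),4,True).reshape(-1,2).tolist())"
```

```text
39.225 [0.5904 0.1599 0.2517] [ 0.2642 -0.0499  0.2624] 0.038671487819756094
pos yaw lean s [ 0.0081 -0.0022  0.0006  0.0144  0.3026  0.6969]
[('toe_left', array([0.0014, 0.0627, 0.0024])), ('toe_right', array([ 0.0033, -0.0672,  0.0024])), ('strut_foot', array([ 0.0913, -0.001 ,  0.0063]))]
wrist toe_left 0.67 [0.  0.9]
wrist sign 0.86 [-0.7 -1.8]
wrist strut_tab 0.83 [-0.1  0.1]
scene toe_left 0.92 [-0.8  2. ]
scene toe_right 0.73 [-0.4 -2.5]
scene strut_foot 0.54 [1.2 0.4]
scene sign 0.92 [1.5 0.3]
scene strut_tab 0.48 [ 0.6 -0.1]
top toe_right 0.96 [ 1.2 -3.1]
top strut_foot 0.68 [46.6 -6. ]
top sign 0.63 [-1.3 -1.3]
top strut_tab 0.57 [-1.5 -0.7]Traceback (most recent call last):
  File "<string>", line 3, in <module>
    f=r.grab_frame('wrist');m=r.outline_of(f,'sign')[0];c,_=cv2.findContours(m['pixels'].astype(np.uint8),0,2);print(m['conf'],cv2.approxPolyDP(max(c,key=cv2.contourArea),4,True).reshape(-1,2).tolist())
                              ~~~~~~~~~~~~~~~~~~~~~~^^^
IndexError: list index out of range
```

```bash
python3 -c "
from bench import r
print(r.hand_in())"
```

```text
the job is handed in; nothing more can be done
None
```

I handed the job in at about 39 s: the sign is standing on the riser, leaning back on its open strut. By my last camera estimate its bottom edge is 1–3 mm from the bead and it is about 2 mm off centre. The hand-in gave no verdict. On the way, the first pull at the strut lifted the sign off its rest, so I set it back before carrying it over.

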